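Refit the hinge pin of the wire cheese cutter

ROBOT

A 6-joint arm with a two-finger parallel gripper is mounted at the origin on a cart in front of the work surface, level with it; the furniture and walls round the work are solid. World frame = base frame: x ahead of the robot, y to its left, z up, the work surface at z = 0. Lengths are in m, angles in rad, forces in N, time in s.
With the tool pointing down it reaches from about 0.35 to 0.975 m from the base axis. Payload 4.9 kg.
Tool frame: the origin (TCP) lies at the very end of the fingers, on their centre line; the grasp point (between the pads) lies 19 mm behind it (ctrl.pinch_z is the distance from the TCP to the grasp point, in m); z points along the fingers, y is the direction in which the jaws open and shut (so a half turn about z gives the same grasp; the last joint's range is limited). The gripper opens to 85 mm and grips with 20 to 120 N. Pads are 22 mm wide; open, the fingers measure 114 mm over their backs; the gripper's body (76 mm by 85 mm) begins 54 mm behind the grasp point. The pads swing forward as they close: fully open they stand 13 mm farther back than shut.
Start: joints at [1.169, 0.053, 1.613, -0, 1.476, -0.119], TCP at [0.174, 0.6, 0.231] pointing down, gripper open.
Joint ranges: [-3.01, 3.01], [-1.01, 2.22], [0.06, 2.58], [-1.02, 4.17], [0.09, 2.62], [-3.14, 3.14]. Speed limits (rad/s): [2.57, 2.57, 3.14, 3.14, 3.14, 3.14].

INTERFACE

Orientations are given as a rotation vector (axis times angle).
In Python, from station import ctrl gives the robot as it stands.
- The arm moves only by the tool carry_out, never from a script. Its argument "series" is a list of rows, each a list of 7 numbers: the shift along the world's x, y, z each as a share of 0.025 m, from -1 to 1, then the turn, a rotation vector about the world's x, y, z each as a share of 0.1 rad, from -1 to 1, then the opening, from 0 (shut) to 1 (fully open). A call has 1 to 12 rows; each row shifts and turns the commanded pose from where the row before left it; what a row does not reach is not made up. A row lasts 1/10 s, in which the tool goes at most 50 mm and 8.59 degrees, less where a joint would pass 70% of its speed; a pose out of reach is approached as far as the arm can. A call with a number of a shift or a turn outside -1 to 1 is refused whole. A call with a gripper value outside its range is refused whole. The fingers move at their own pace and stop on an object; "grip_force" is the grip in N (left out, the last holds). Time passes only in rows, so rows that do not move let the fingers close. It gives the time, the measured TCP pose, the force and the opening at its end, in the units of the state.
- ctrl.get_obs(): the state, without advancing time (a new reading comes with each control period).
- ctrl.get_image(name): name is "scene" or "top"; returns a dict with "frame" (480x640x3 uint8, blue, green, red), "fx", "fy", "cx", "cy" (pixels), "R" (3x3) and "t" (3): a world point X has camera coordinates R X + t. Camera axes: x right, y down, z forward; pixel columns grow to the right and rows downward; lengths in m; the calibration is good to about 2 mm. A picture is of the moment at which its call begins. There is no depth.
- ctrl.finish_job(): hands the job in, once; it reports no verdict.
Trained networks look in a picture, given as the dict that the camera call returned (one of the last four; its "shot" number tells which), for a name from the list of things; names that differ only in an ending like _2 or _b are one class to them, and where a whole thing is asked for, a point or a joint stands for the part that bears it (a point fixed in the world has none). Each returns a list of dicts, best first, with "p" (0 to 1); they miss things now and then, are a little off and sometimes report something else, mostly with a low value. They report only what shows in the picture. A call takes as long as a camera call.
- ctrl.trace(picture, name): "mask" (480x640 bool, what is visible of it) and "rect" ([left, top, width, height] as shares, 0 to 1, of the picture: columns of its width, rows of its height, round what is visible of it).
- ctrl.mark_of(picture, name): "position" ([column, row] as shares, 0 to 1, of the picture: columns of its width, rows of its height: a listed point, or the origin of a listed thing).
The state is a dict: "t": time; "q": joint angles; "dq": joint speeds; "effort": joint torques, N m; "tool_pos": TCP position; "tool_rot": TCP orientation; "contact_force": force on the tool from outside, world axes, zero at the start; "wrist_torque": the same for the moment, N m; "opening": finger opening in m.
Only numpy, scipy, OpenCV 4.12 (cv2) and the standard library are available. Lean on these libraries where they do the work, as an engineer would, in place of code of your own. Each camera call takes 0.05 s, during which the arm holds its last target.

TASK

The wire cheese cutter has come back from washing in pieces. Set the cutting bow on the board with its knuckle down in the hinge fork and its cross handle resting on the front of the board, then take from the slanted stand the one hinge pin that fits (slim enough for the holes and long enough to reach right through) and push it through cheek, knuckle and cheek, from either side, until its collar is against the cheek. Leave the other two pins in the stand and do not push the butter about.

Things in the scene. Friction and masses are not known exactly. Their poses are not given: they have to be found in the camera images.
- cutter: Fixed base: marble board 220 x 120 mm, top 40 mm above the deck, with a steel hinge fork at its far end. Origin on the deck, 100 mm in front of the fork; +x along the wire slot from handle end to fork, +y across. Board from x = -145 to +75 mm. The base has nothing beside the fork, left or right.
- fork (a point): Centre of the fork on its hole axis, 58 mm above the deck; y is the (level) hole axis. Two cheeks, 12 mm thick, 40 mm wide, inner faces 23 and outer faces 35 mm either side of this point, rise 21 mm above it and then flare outward for 15 mm more, to 33 mm either side; each has a round 15 mm hole. A V saddle between them holds the knuckle with its bore on the axis.
- handle_rest (a point): Where the middle of the bow's cross handle lies when the bow is down in place: 11 mm above the board top, 200 mm in front of the fork.
- bow_bar (a point): Centre of the top bar of the bow (0.2 to 0.45 kg, loose), the place to grasp it, 83 mm above the bow's underside; a flat 12 mm wide (y), 16 mm high, 130 mm long, nothing below it but a thin wire. +x from handle to knuckle, z up. The bow, 240 mm long, stands on its knuckle and handle: on the deck at first, on saddle and board (40 mm up) when in place. It balances near here.
- bow_knuckle (a point): Centre of the bow's knuckle, a steel barrel 36 mm in diameter, 38 mm long (along y), with a 16 mm bore right through along y; 100 mm ahead (+x) of bow_bar and 65 mm below it. Axes as bow_bar.
- bow_handle (a point): Centre of the bow's black cross handle, 22 mm in diameter and 84 mm long along y; 100 mm behind bow_bar and 72 mm below it.
- pin_slim_grip (a point): Middle of the grip of the slim long pin, the right one. Every pin (80 to 200 g): round black grip 16 mm thick, 80 mm long, with a 23 mm ball at its end; steel collar 28 mm wide, 6 mm thick; round steel shank ending in a 10 mm taper. This shank: 12 mm thick, 84 mm long. +x along the pin to the nose; the collar's shank-side face is 46 mm along +x from here.
- pin_slim_mid (a point): Point on the axis of the slim pin's shank 35 mm beyond the collar's face (81 mm along +x from its grip point); it lies at the fork's centre when the pin is home. Axes as the grip.
- pin_short_grip (a point): Middle of the grip of the short pin (shank 12 mm in diameter but only 50 mm long: does not reach the second cheek). Otherwise as the slim pin.
- pin_thick_grip (a point): Middle of the grip of the thick pin (shank 84 mm long but 20 mm in diameter: does not enter the holes). Otherwise as the slim pin.
- pin_stand: Fixed white stand, 185 mm wide, 125 mm deep, 75 mm high, origin on the deck under it; +x is the way its three open V grooves rise, at 35 degrees from level, 56 mm apart. The pins lie in the grooves in any order, noses down, collars on the grooves' upper ends, grips up and clear of the stand; they lift out square to the slope.
- butter_piece: Small block of butter, 45 x 63 x 22 mm, behind the work among the cheeses, which are all fixed; origin at its underside. Bystander.

How it is judged:
On the way:
1. the bow stands on the cutter, knuckle in the fork and handle on the board (distance between bow_knuckle and fork below 0.008 m and distance between bow_handle and handle_rest below 0.015 m), for 0.2 s.
At the end, for the whole second after the job is handed in: Bow knuckle within 8 mm of the fork's centre, bow handle within 15 mm of its rest; slim pin right through both cheeks and the knuckle from either side, within 0.1 rad of the hole axis, its mid point within 6 mm of the fork's centre (collar on the cheek) (all of step 1 and distance between pin_slim_mid and fork below 0.006 m and angle between the x axis of pin_slim_mid and the y axis of fork, either way round below 0.1 rad); the robot touches nothing.
It fails at once if one of the other pins is taken out of place (more than 30 mm) (distance of any of pin_short_grip, pin_thick_grip from where it was at the start of the episode above 0.03 m).
It fails at once if the butter is pushed more than 40 mm (distance of butter_piece from where it was at the start of the episode above 0.04 m).
It also fails if it takes over 64 s, if anything falls off the work surface, if the arm or the gripper's body presses on something with over 40 N, if the wrist force passes 120 N, or if a joint passes its speed limit or range.

## Working session

There is one attempt and no reset: what is moved stays moved. The work goes in short steps, Python scripts to look and compute and a tool call to move; the robot and the scene stay as the last step left them, time stands still between calls to the robot, and variables do not carry over. Pictures are saved under pics/ and viewed, and the job is handed in when it is done.

Besides the shell and the picture viewer there is one more tool, called after "Call:" as a command line: name --pt "numbers of a row" for each row, then --argument value for the rest. carry_out: Moves the arm, as the interface text tells. Shift numbers are shares of 0.025 m and turn numbers shares of 0.1 rad, none past 1 either way. Its arguments: {"type":"object","properties":{"series":{"type":"array"},"grip_force":{"type":"number"}},"required":["series"]}

```bash
ls; mkdir -p pics; cat > h.py <<'E'
import numpy as np, cv2
from station import ctrl
E
python3 - <<'E'
from h import *
import pickle
o=ctrl.get_obs(); print({k:np.round(v,3) for k,v in o.items()})
names=["cutter","fork","handle_rest","bow_bar","bow_knuckle","bow_handle","pin_slim_grip","pin_slim_mid","pin_short_grip","pin_thick_grip","pin_stand","butter_piece"]
for n in ("scene","top"):
    im=ctrl.get_image(n); cv2.imwrite(f"pics/{n}0.png",im["frame"])
    pickle.dump(im,open(f"{n}0.pkl","wb"))
    print(n,im["fx"],im["cx"],im["cy"],np.round(im["R"],3).tolist(),np.round(im["t"],3))
    for nm in names:
        m=ctrl.mark_of(im,nm)
        print(nm,[(np.round(np.array(d["position"])*[640,480],1).tolist(),round(d["p"],2)) for d in m[:3]])
print(ctrl.get_obs()["t"])
E
```

```text
pics
{'t': np.float64(0.0), 'q': array([ 1.169,  0.053,  1.614,  0.   ,  1.476, -0.119]), 'dq': array([-0.   ,  0.   ,  0.001, -0.001,  0.001,  0.   ]), 'effort': array([-1.0000e-03, -3.9369e+01, -3.7017e+01, -0.0000e+00,  7.0000e-03,
       -0.0000e+00]), 'tool_pos': array([0.174, 0.6  , 0.23 ]), 'tool_rot': array([-4.43e-01, -3.11e+00,  3.00e-03]), 'contact_force': array([-0.026,  0.743, -0.262]), 'wrist_torque': array([-0.034, -0.006, -0.039]), 'opening': np.float64(0.085)}
scene 464.6592936600199 325.26713610596545 235.28113150248024 [[0.489, -0.872, -0.014], [-0.641, -0.348, -0.684], [0.592, 0.343, -0.73]] [-0.259  0.393  0.673]
cutter [([439.3, 328.5], 0.57)]
fork [([460.6, 275.0], 0.58)]
handle_rest [([420.5, 361.6], 0.8), ([458.1, 275.0], 0.28)]
bow_bar [([315.2, 243.8], 0.91)]
bow_knuckle [([334.2, 238.0], 0.73), ([203.2, 212.3], 0.71)]
bow_handle []
pin_slim_grip [([215.9, 196.7], 0.8)]
pin_slim_mid [([248.7, 224.8], 0.81)]
pin_short_grip []
pin_thick_grip [([203.1, 210.2], 0.93)]
pin_stand [([229.8, 251.4], 0.75)]
butter_piece [([374.4, 233.3], 0.63)]
top 459.91455075170177 320.3201397668042 247.3032009464793 [[0.025, -0.999, -0.023], [-0.994, -0.022, -0.111], [0.11, 0.026, -0.994]] [-0.012  0.519  1.058]
cutter [([431.5, 265.0], 0.86), ([237.9, 270.9], 0.28)]
fork []
handle_rest [([437.3, 309.1], 0.59)]
bow_bar [([206.8, 272.7], 0.23)]
bow_knuckle [([317.2, 217.2], 0.87), ([351.1, 196.7], 0.65)]
bow_handle [([329.7, 300.0], 0.63)]
pin_slim_grip [([208.5, 245.0], 0.96), ([241.2, 246.8], 0.46)]
pin_slim_mid [([240.8, 248.0], 0.71), ([215.3, 299.5], 0.16)]
pin_short_grip [([217.9, 298.3], 0.84)]
pin_thick_grip [([208.1, 271.4], 0.71), ([430.2, 262.4], 0.66)]
pin_stand [([237.5, 271.3], 0.67)]
butter_piece [([352.2, 193.9], 0.69)]
1.3
```

View pics/scene0.png

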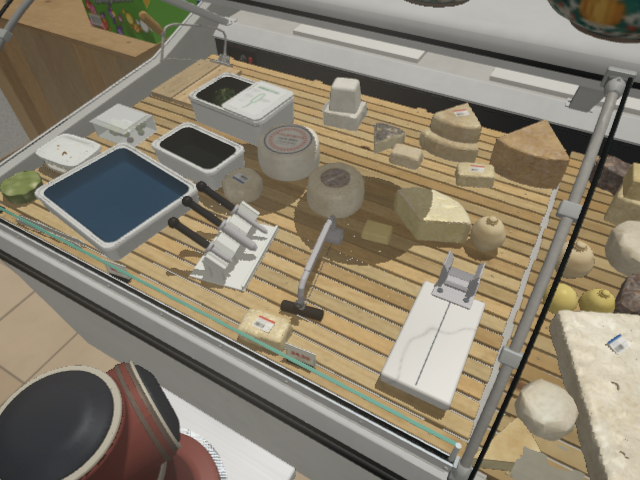

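View pics/top0.png

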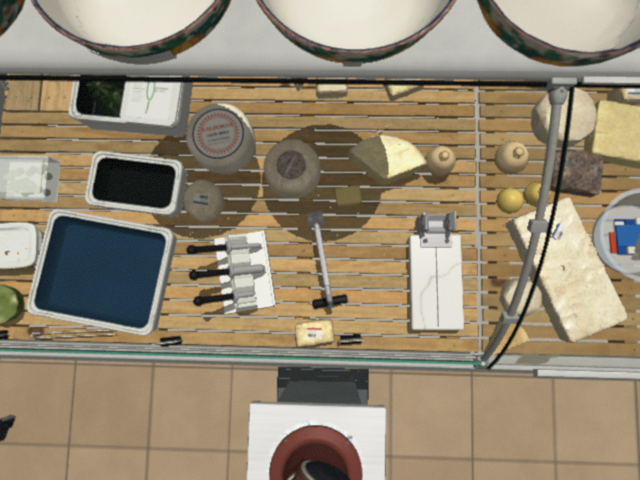

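```bash
python3 - <<'E'
import pickle,cv2,numpy as np
t=pickle.load(open("top0.pkl","rb"))["frame"];s=pickle.load(open("scene0.pkl","rb"))["frame"]
a=cv2.resize(t[225:325,180:290],None,fx=5,fy=5,interpolation=cv2.INTER_CUBIC)
cv2.imwrite("pics/a.png",a)
b=cv2.resize(s[170:300,160:290],None,fx=4.5,fy=4.5,interpolation=cv2.INTER_CUBIC); cv2.imwrite("pics/b.png",b)
c=cv2.resize(t[200:340,300:480],None,fx=4,fy=4,interpolation=cv2.INTER_CUBIC); cv2.imwrite("pics/c.png",c)
d=cv2.resize(s[200:420,270:500],None,fx=2.7,fy=2.7,interpolation=cv2.INTER_CUBIC); cv2.imwrite("pics/d.png",d)
E
```

```text
(no output)
```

View pics/a.png

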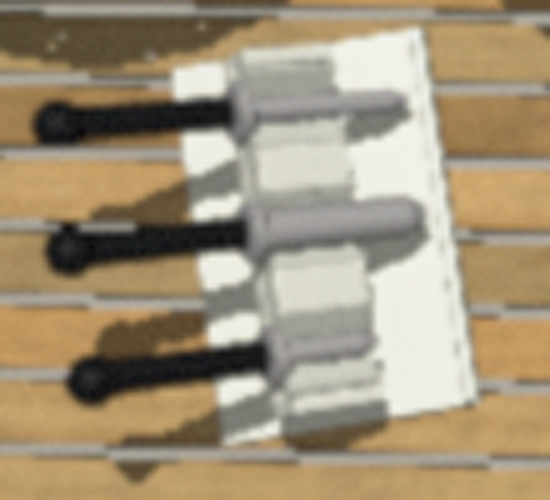

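View pics/b.png

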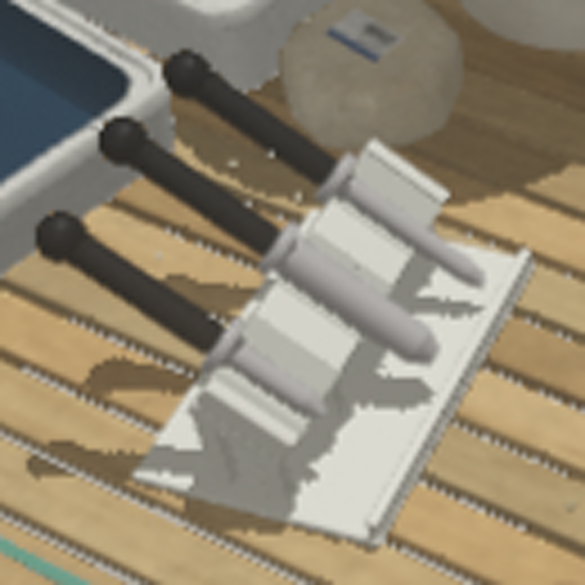

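View pics/c.png

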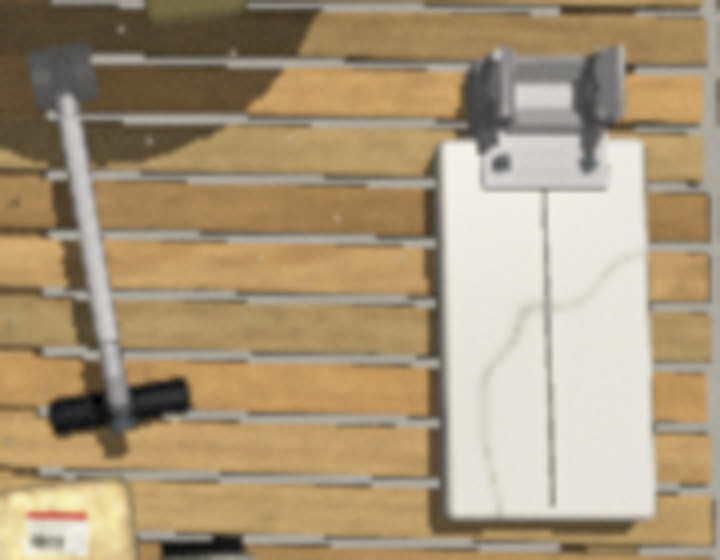

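View pics/d.png

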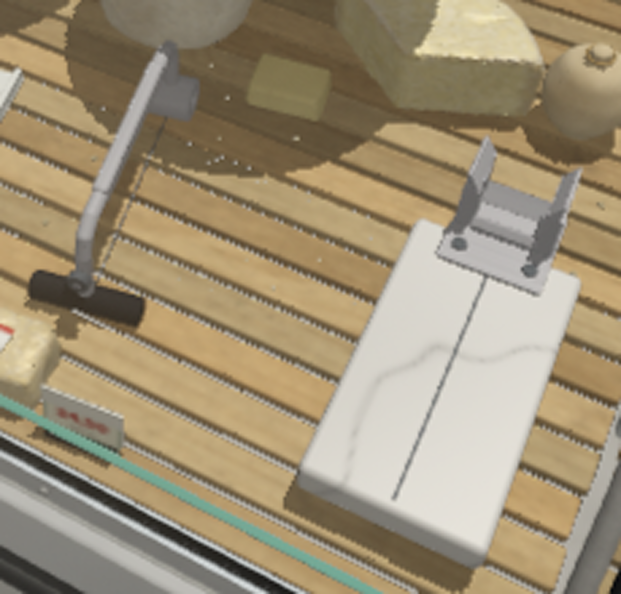

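```bash
cat > h.py <<'E'
import numpy as np, cv2, pickle
from scipy.optimize import least_squares
from scipy.spatial.transform import Rotation as Rn
try:
    from station import ctrl
except Exception as e: print(e)
def proj(im,P):
    c=np.atleast_2d(P)@np.array(im["R"]).T+np.array(im["t"])
    return c[:,:2]/c[:,2:]*[im["fx"],im["fy"]]+[im["cx"],im["cy"]]
def ray(im,uv,z):
    R=np.array(im["R"]);C=-R.T@np.array(im["t"])
    d=R.T@np.array([(uv[0]-im["cx"])/im["fx"],(uv[1]-im["cy"])/im["fy"],1]); return C+d*(z-C[2])/d[2]
def T(p,P,z0=0):
    x,y,a=p;c,s=np.cos(a),np.sin(a);P=np.atleast_2d(P)
    return np.c_[x+c*P[:,0]-s*P[:,1],y+s*P[:,0]+c*P[:,1],z0+P[:,2]]
def fit(p0,obs,z0=0):
    # obs: list (im, [(local pt),(u,v)]...)
    def f(p): return np.concatenate([(proj(im,T(p,[l],z0))[0]-np.array(uv)) for im,l,uv in obs])
    r=least_squares(f,p0,loss="soft_l1"); return r.x,f(r.x).reshape(-1,2)
def crop(im,x0,y0,w,h,k,lines,name):
    a=cv2.resize(im["frame"][y0:y0+h,x0:x0+w],None,fx=k,fy=k,interpolation=cv2.INTER_CUBIC)
    for (P,col) in lines:
        q=((proj(im,P)+.5-[x0,y0])*k-.5)
        cv2.polylines(a,[np.round(q).astype(int).reshape(-1,1,2)],False,col,1)
    cv2.imwrite("pics/"+name,a)
def circ(c,r,axis='y',n=24):
    t=np.linspace(0,2*np.pi,n)
    return np.c_[c[0]+r*np.cos(t),c[1]+0*t,c[2]+r*np.sin(t)]
E
cat > f1.py <<'E'
from h import *
t=pickle.load(open("top0.pkl","rb"));s=pickle.load(open("scene0.pkl","rb"))
for im in(t,s): print("cam",np.round(-np.array(im["R"]).T@np.array(im["t"]),3))
cc=lambda x,y:((x+.5)/4-.5+300,(y+.5)/4-.5+200)
cd=lambda x,y:((x+.5)/2.7-.5+270,(y+.5)/2.7-.5+200)
h=.06
obs=[(t,(.075,h,.04),cc(440,143)),(t,(.075,-h,.04),cc(642,143)),(t,(-.145,-h,.04),cc(655,515)),(t,(-.145,h,.04),cc(448,515)),
(s,(.075,h,.04),cd(418,222)),(s,(.075,-h,.04),cd(580,280)),(s,(-.145,-h,.04),cd(477,553)),(s,(-.145,h,.04),cd(302,475))]
pc,e=fit([.5,-.25,0],obs); print("cutter",np.round(pc,4));print(np.round(e,1).tolist())
obs=[(t,(-.1,.042,-.072),cc(52,418)),(t,(-.1,-.042,-.072),cc(188,392)),(t,(.1,.019,-.05),cc(30,60)),
(s,(-.1,.042,-.072),cd(34,285)),(s,(-.1,-.042,-.072),cd(143,305)),(s,(.1,-.019,-.065),cd(188,100))]
obs.pop(2); obs.append((t,(.1,0,-.055),(316.5,217.5)))
pb,e=fit([.55,0,0.1],obs,.083); print("bow",np.round(pb,4));print(np.round(e,1).tolist())
C=[]
B=[(-.145,h,.04),(-.145,-h,.04),(.075,-h,.04),(.075,h,.04),(-.145,h,.04)]
C.append((T(pc,B),(0,0,255)))
for sg in(1,-1):
    C.append((T(pc,[(.08,sg*.035,.058),(.08,sg*.035,.079),(.08,sg*.045,.094),(.12,sg*.045,.094),(.12,sg*.035,.079),(.12,sg*.035,.058)]),(0,255,0)))
    C.append((T(pc,[(.08,sg*.023,.058),(.08,sg*.023,.079),(.08,sg*.033,.094),(.12,sg*.033,.094),(.12,sg*.023,.079),(.12,sg*.023,.058)]),(255,0,0)))
W=[]
for sg in(1,-1):
    W.append((T(pb,circ((.1,sg*.019,-.065),.018),.083),(0,0,255)))
    W.append((T(pb,circ((-.1,sg*.042,-.072),.011),.083),(0,255,0)))
    W.append((T(pb,[(-.065,sg*.006,.008),(.065,sg*.006,.008)],.083),(255,0,0)))
crop(t,300,200,180,140,4,C+W,"t1.png");crop(s,270,200,230,220,2.7,C+W,"s1.png")
print("fork",T(pc,[(.1,0,.058)]),"knuckle",T(pb,[(.1,0,-.065)],.083))
E
python3 f1.py
```

```text
cam [ 0.399 -0.028  1.109]
cam [-0.02  -0.32   0.756]
cutter [ 0.4777 -0.269   0.0233]
[[-0.4, -0.3], [0.9, -0.4], [0.7, 2.3], [-0.5, 2.2], [-0.8, -2.9], [1.0, -0.8], [2.4, 1.5], [-3.3, -2.6]]
bow [ 0.4917 -0.0052  0.2068]
[[-0.0, -0.0], [0.8, 0.0], [-0.8, -1.0], [0.2, 2.3], [1.3, -0.7], [-1.9, 0.3]]
fork [[ 0.57764166 -0.26663928  0.058     ]] knuckle [[0.58952831 0.01537804 0.018     ]]
```

View pics/t1.png

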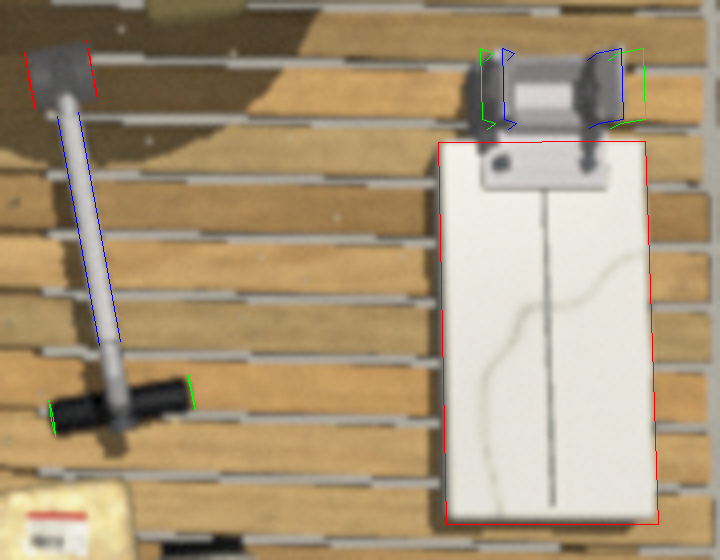

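View pics/s1.png

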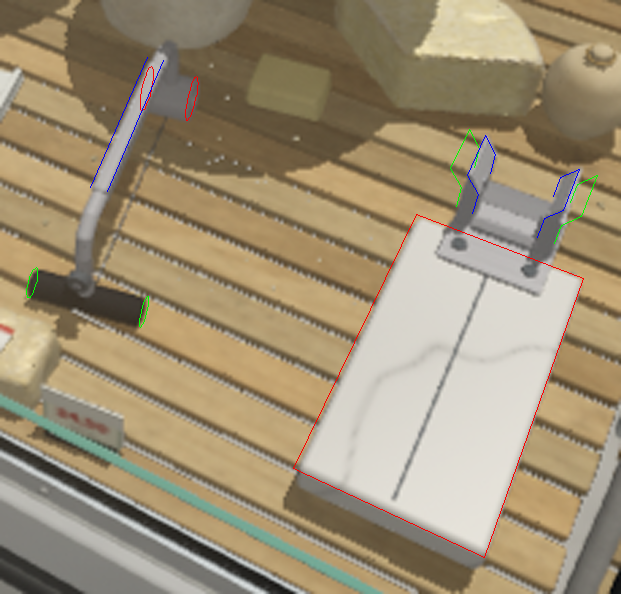

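```bash
cat > f2.py <<'E'
from h import *
t=pickle.load(open("top0.pkl","rb"));s=pickle.load(open("scene0.pkl","rb"))
def tri(u,v):
    f=lambda X:np.r_[proj(t,X)[0]-u,proj(s,X)[0]-v]
    r=least_squares(f,[.45,.2,.1]); return r.x,r.fun
ca=lambda x,y:((x+.5)/5-.5+180,(y+.5)/5-.5+225)
cb=lambda x,y:((x+.5)/4.5-.5+160,(y+.5)/4.5-.5+170)
for n,u,v in [("grip",(208.5,245),(215.9,196.7)),("mid",(240.8,248.),(248.7,224.8)),
 ("ball",ca(58,122),cb(187,73)),("collar",ca(243,112),cb(343,176)),("nose",ca(402,105),cb(478,275)),
 ("thickball",ca(69,249),cb(123,139)),("thicknose",ca(420,220),cb(428,345)),("shortball",ca(92,379),cb(61,236)),
 ("shortcollar",ca(278,357),cb(227,345))]:
    x,e=tri(u,v); print(n,np.round(x,4),np.round(e,1))
# fit pin: axis p(5 dof -> grip pos, azimuth, pitch)
obs=[(t,ca(58,122),-.04-.008),(s,cb(187,73),-.048),(t,(208.5,245),0),(s,(215.9,196.7),0),(t,(240.8,248.),.081),(s,(248.7,224.8),.081),(t,ca(243,112),.043),(s,cb(343,176),.043),(t,ca(404,104),.130),(s,cb(480,277),.130)]
def D(a,b): return np.array([np.cos(a)*np.cos(b),np.sin(a)*np.cos(b),-np.sin(b)])
f=lambda p:np.concatenate([proj(im,p[:3]+D(p[3],p[4])*l)[0]-uv for im,uv,l in obs])
r=least_squares(f,[.5,.2,.1,-1.5,.6],loss="soft_l1");print(np.round(r.x,4),np.degrees(r.x[3:]));print(np.round(f(r.x).reshape(-1,2),1).tolist())
f2=lambda p:f(np.r_[p,np.radians(35)])
r2=least_squares(f2,r.x[:4],loss="soft_l1");print("35:",np.round(r2.x,4),np.degrees(r2.x[3]));p=np.r_[r2.x,np.radians(35)]
d=D(p[3],p[4]);L=[(np.array([p[:3]-.048*d,p[:3]+.13*d]),(0,0,255))]
side=np.cross(d,[0,0,1]);side/=np.linalg.norm(side)
for l,w in((.043,.014),(0,.008),(.081,.006),(.046,.014)): L.append((np.array([p[:3]+l*d-side*w,p[:3]+l*d+side*w]),(0,255,0)))
crop(t,180,225,110,100,5,L,"t2.png");crop(s,160,170,130,130,4.5,L,"s2.png")
E
python3 f2.py; python3 - <<'E'
import cv2,numpy as np
a=cv2.imread("pics/t2.png");b=cv2.imread("pics/s2.png")
h=min(a.shape[0],b.shape[0]); m=np.hstack([a[:400,:460],b[:400,130:530]]); cv2.imwrite("pics/m2.png",cv2.resize(m,(800,int(400*800/m.shape[1]))))
E
```

```text
grip [0.5097 0.252  0.0899] [-1.2  0.9  1.4 -0.1]
mid [0.5147 0.1859 0.0311] [ 1.  -0.7 -1.1  0.1]
ball [0.4991 0.2799 0.1169] [-0.1  0.1  0.2 -0. ]
collar [0.5108 0.2079 0.0732] [ 0.3 -0.3 -0.4  0. ]
nose [0.5204 0.1425 0.0289] [ 0.3 -0.2 -0.3  0. ]
thickball [0.4438 0.2694 0.1244] [ 0. -0. -0.  0.]
thicknose [0.4651 0.1308 0.0389] [ 0.1 -0.1 -0.1  0. ]
shortball [0.3883 0.2585 0.117 ] [ 0. -0. -0.  0.]
shortcollar [0.3998 0.1875 0.0728] [ 0.1 -0.1 -0.1  0. ]
[ 0.5054  0.2439  0.095  -1.395   0.6835] [-79.92915665  39.15993667]
[[-1.6, -0.2], [-1.0, -3.1], [1.7, 2.7], [2.7, 0.6], [1.6, -2.0], [-0.0, -3.9], [-0.5, -0.2], [-1.1, 1.2], [0.1, -0.3], [-0.1, 3.5]]
35: [ 0.5059  0.2471  0.0922 -1.4184] -81.26792689670083
```

View pics/m2.png

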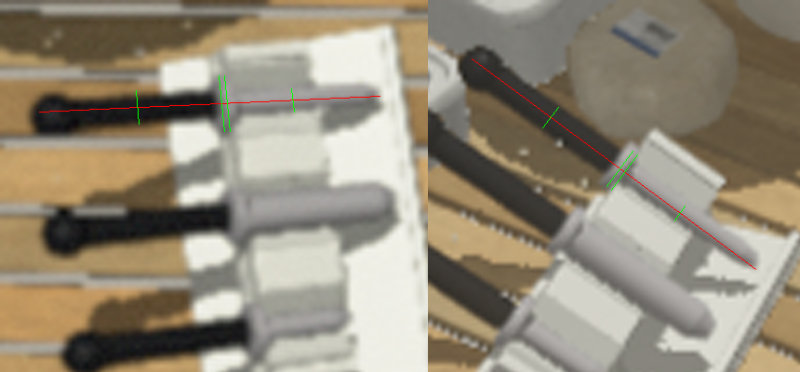

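Call:
carry_out --pt "0.5 -0.97 0 0 0 0.2 1" --pt "0.5 -0.97 0 0 0 0.2 1" --pt "0.5 -0.97 0 0 0 0.2 1" --pt "0.5 -0.97 0 0 0 0.2 1" --pt "0.5 -0.97 0 0 0 0.2 1" --pt "0.5 -0.97 0 0 0 0.2 1" --pt "0.5 -0.97 0 0 0 0.2 1" --pt "0.5 -0.97 0 0 0 0.2 1" --pt "0.5 -0.97 0 0 0 0.2 1" --pt "0.5 -0.97 0 0 0 0.2 1" --pt "0.5 -0.97 0 0 0 0.2 1" --pt "0.5 -0.97 0 0 0 0.2 1"

```text
t: 2.5
tool_pos: [0.3248, 0.3082, 0.2315]
tool_rot: [0.066, 3.14, 0.0]
contact_force: [-0.1, 0.4, -1.3]
opening: 0.0855
```

Call:
carry_out --pt "0.5 -0.97 0 0 0 0.2 0.8" --pt "0.5 -0.97 0 0 0 0.2 0.7" --pt "0.5 -0.97 0 0 0 0.2 0.6" --pt "0.5 -0.97 0 0 0 0.2 0.6" --pt "0.5 -0.97 0 0 0 0.2 0.6" --pt "0.5 -0.97 0 0 0 0.2 0.6" --pt "0.5 -0.97 0 0 0 0.2 0.6" --pt "0.5 -0.97 -0.4 0 0 0.2 0.6" --pt "0.5 -0.97 -0.4 0 0 0.2 0.6" --pt "0.5 -0.97 -0.4 0 0 0.2 0.6" --pt "0.5 -0.97 -0.4 0 0 0.2 0.6" --pt "0.5 -0.97 -0.4 0 0 0.2 0.6"

```text
t: 3.7
tool_pos: [0.4749, 0.017, 0.1811]
tool_rot: [-0.31, 3.126, -0.0]
contact_force: [0.1, -0.2, -0.0]
opening: 0.0513
```

```bash
cat >> h.py <<'E'
def pose():
    o=ctrl.get_obs(); R=Rn.from_rotvec(o["tool_rot"]).as_matrix()
    return o,np.array(o["tool_pos"]),R
def show(o=None):
    o,p,R=pose()
    print("t",round(float(o["t"]),2),"tcp",np.round(p,4),"z",np.round(R[:,2],3),"yaw(y axis vs +y)",round(float(np.arctan2(-R[0,1],R[1,1])),4),"F",np.round(o["contact_force"],1),"open",round(float(o["opening"]),4),"q",np.round(o["q"],2))
E
python3 -c "
from h import *
show()
im=ctrl.get_image('scene');cv2.imwrite('pics/s3.png',im['frame'])"
```

```text
t 3.7 tcp [0.4749 0.017  0.1811] z [ 0.001 -0.    -1.   ] yaw(y axis vs +y) 0.1978 F [ 0.1 -0.2 -0. ] open 0.0513 q [-0.12 -0.28  2.01  0.    1.42 -1.89]
```

View pics/s3.png

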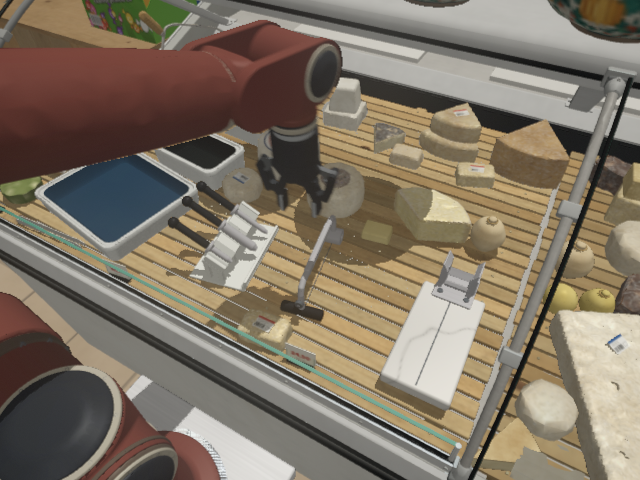

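Call:
carry_out --pt "0.67 -0.89 0 0 0 0.09 0.6" --pt "0 0 -0.9 0 0 0 0.6" --pt "0 0 -1 0 0 0 0.6" --pt "0 0 -1 0 0 0 0.6" --pt "0 0 -1 0 0 0 0.6" --pt "0 0 -0.8 0 0 0 0.6" --pt "0 0 0 0 0 0 0.6" --pt "0 0 0 0 0 0 0" --pt "0 0 0 0 0 0 0" --pt "0 0 0 0 0 0 0" --pt "0 0 0 0 0 0 0" --pt "0 0 0 0 0 0 0" --grip_force 70

```text
t: 4.95
tool_pos: [0.4925, -0.0043, 0.0658]
tool_rot: [-0.323, 3.122, -0.001]
contact_force: [-1.5, 0.1, 6.3]
opening: 0.0109
```

```bash
python3 -c "
from h import *
show()
im=ctrl.get_image('scene');crop(im,230,150,200,180,4,[],'s4.png')"
```

```text
t 4.95 tcp [ 0.4925 -0.0043  0.0658] z [ 0.003 -0.    -1.   ] yaw(y axis vs +y) 0.2063 F [-1.5  0.1  6.3] open 0.0109 q [-0.16 -0.1   2.06  0.    1.18 -1.94]
```

View pics/s4.png

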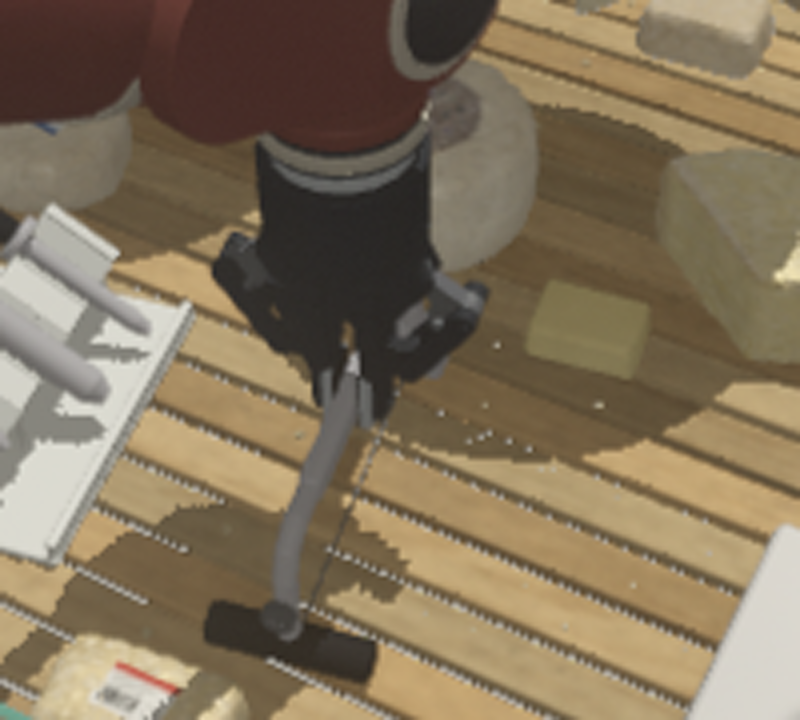

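Call:
carry_out --pt "0 0 0.5 0 0 0 0" --pt "0 0 1 0 0 0 0" --pt "0 0 1 0 0 0 0" --pt "0 0 1 0 0 0 0" --pt "0 0 1 0 0 0 0" --pt "0 0 0.5 0 0 0 0" --pt "0 -0.5 0 0 0 -0.1 0" --pt "0 -1 0 0 0 -0.15 0" --pt "-0.1 -1 0 0 0 -0.15 0" --pt "-0.1 -1 0 0 0 -0.2 0" --pt "-0.1 -1 0 0 0 -0.2 0" --pt "-0.1 -1 0 0 0 -0.2 0"

```text
t: 6.2
tool_pos: [0.4795, -0.1429, 0.1863]
tool_rot: [0.164, -3.134, -0.002]
contact_force: [0.3, -0.6, -3.7]
opening: 0.0106
```

Call:
carry_out --pt "-0.1 -1 0 0 0 -0.2 0" --pt "-0.1 -1 0 0 0 -0.2 0" --pt "0 -1 0 0 0 -0.2 0" --pt "0 -1 0 0 0 -0.2 0" --pt "0 -0.9 0 0 0 0 0" --pt "0 0 0 0 0 0 0" --pt "0 0 0 0 0 0 0"

```text
t: 6.9
tool_pos: [0.4748, -0.2642, 0.1867]
tool_rot: [0.038, -3.138, -0.004]
contact_force: [0.2, -0.1, -3.2]
opening: 0.011
```

```bash
python3 -c "
from h import *
show()
for n in ('scene','top'):
    im=ctrl.get_image(n);pickle.dump(im,open(n+'5.pkl','wb'));cv2.imwrite(f'pics/{n}5.png',im['frame'])
    for nm in('fork','bow_knuckle','bow_handle','handle_rest'): print(n,nm,[(np.round(np.array(d['position'])*[640,480],1).tolist(),round(d['p'],2)) for d in ctrl.mark_of(im,nm)[:2]])
"
```

```text
t 6.9 tcp [ 0.4748 -0.2642  0.1867] z [-0.003  0.002 -1.   ] yaw(y axis vs +y) 0.0245 F [ 0.2 -0.1 -3.2] open 0.011 q [-0.64 -0.11  1.85  0.    1.41 -2.24]
scene fork [([457.6, 271.8], 0.69), ([230.4, 250.4], 0.46)]
scene bow_knuckle [([465.3, 249.6], 0.81)]
scene bow_handle [([423.8, 339.4], 0.57)]
scene handle_rest [([421.0, 360.3], 0.94)]
top fork [([438.8, 222.3], 0.82), ([454.9, 262.3], 0.3)]
top bow_knuckle [([442.0, 219.3], 0.88)]
top bow_handle [([454.3, 263.5], 0.31)]
top handle_rest []
```

View pics/scene5.png

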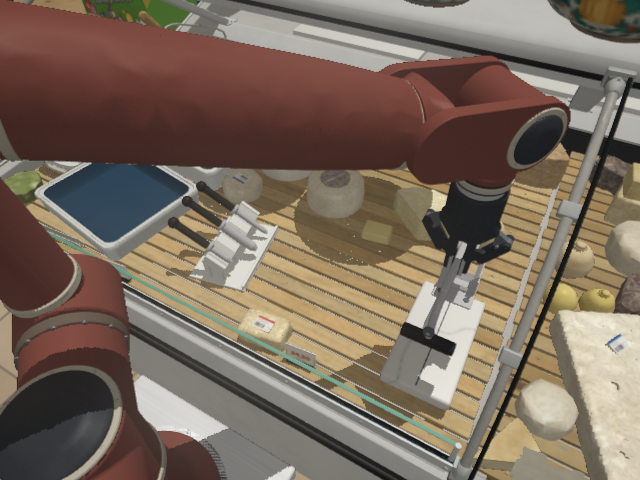

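View pics/top5.png

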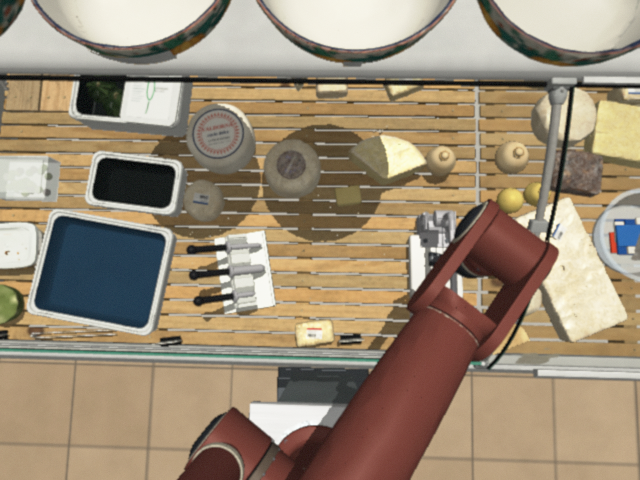

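```bash
cat > f3.py <<'E'
from h import *
t=pickle.load(open("top5.pkl","rb"));s=pickle.load(open("scene5.pkl","rb"))
def tri(u,v):
    f=lambda X:np.r_[proj(t,X)[0]-u,proj(s,X)[0]-v]
    r=least_squares(f,[.45,-.2,.1]); return np.round(r.x,3),np.round(r.fun,1)
print("clamp",tri((540,227),(569,209)))
print("pole top", tri((560,90),(618,85)))
print("pole foot", tri((492,360),(456,470)))
print("wrist right end",tri((537,262),(540,138)))
pc=[.4777,-.269,.0233]
o,p,R=pose()
yaw=.0245
# bow as gripped: nominal: bar = tcp + 0.0172 up
pb=[p[0]-.0008,p[1]-.0009,yaw];z0=p[2]+.0172
W=[]
for sg in(1,-1):
    W.append((T(pb,circ((.1,sg*.019,-.065),.018),z0),(0,0,255)))
    W.append((T(pb,circ((-.1,sg*.042,-.072),.011),z0),(0,255,0)))
    W.append((T(pb,[(-.065,sg*.006,.008),(.065,sg*.006,.008)],z0),(255,0,0)))
h=.06
C=[(T(pc,[(-.145,h,.04),(-.145,-h,.04),(.075,-h,.04),(.075,h,.04),(-.145,h,.04)]),(0,255,255))]
for sg in(1,-1): C.append((T(pc,[(.08,sg*.023,.058),(.08,sg*.023,.079),(.08,sg*.033,.094),(.12,sg*.033,.094),(.12,sg*.023,.079),(.12,sg*.023,.058)]),(255,0,255)))
crop(s,370,220,130,180,4,W+C,"s5.png");crop(t,400,190,80,60,8,W+C,"t5.png")
E
python3 f3.py
```

```text
clamp (array([ 0.529, -0.38 ,  0.324]), array([-1.1,  0.4,  0.9, -0.2]))
pole top (array([ 0.737, -0.384,  0.403]), array([ 0.2, -0.1, -0.2,  0. ]))
pole foot (array([ 0.26 , -0.38 ,  0.027]), array([-8.2,  3.9,  5.7, -0.7]))
wrist right end (array([ 0.457, -0.314,  0.46 ]), array([-0.7,  0.2,  0.5, -0.1]))
```

View pics/s5.png

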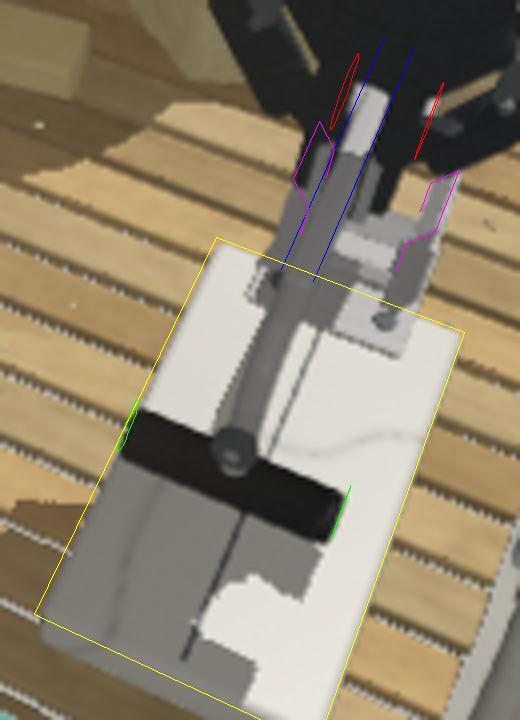

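View pics/t5.png

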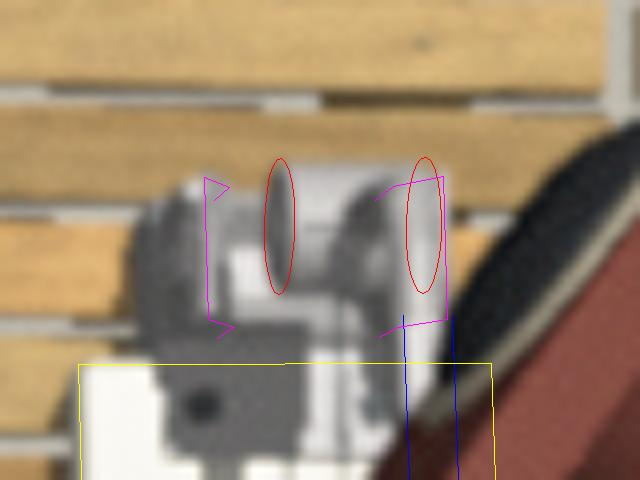

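Call:
carry_out --pt "0.15 -0.16 0 0 0 0 0" --pt "0 0 -0.6 0 0 0 0" --pt "0 0 -0.7 0 0 0 0" --pt "0 0 -0.7 0 0 0 0" --pt "0 0 -0.4 0 0 0 0" --pt "0 0 -0.2 0 0 0 0" --pt "0 0 0 0 0 0 0" --pt "0 0 0 0 0 0 0"

```text
t: 8.2
tool_pos: [0.4803, -0.2684, 0.1245]
tool_rot: [-0.041, 3.14, -0.001]
contact_force: [-0.4, -0.4, -3.7]
opening: 0.0111
```

```bash
python3 -c "
from h import *
show()
for n in ('scene','top'):
    im=ctrl.get_image(n);pickle.dump(im,open(n+'5.pkl','wb'))
"; python3 f3.py >/dev/null
```

```text
t 8.2 tcp [ 0.4803 -0.2684  0.1245] z [ 0.001 -0.001 -1.   ] yaw(y axis vs +y) 0.0262 F [-0.4 -0.4 -3.7] open 0.0111 q [-0.64 -0.04  1.89  0.    1.29 -2.24]
```

View pics/s5.png

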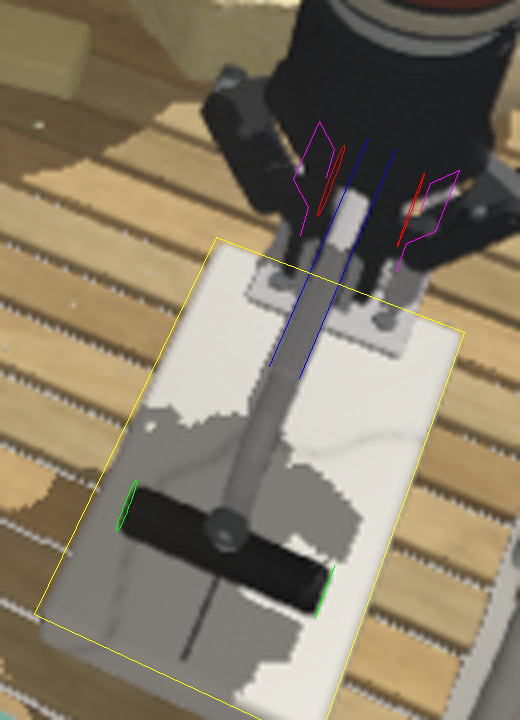

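View pics/t5.png

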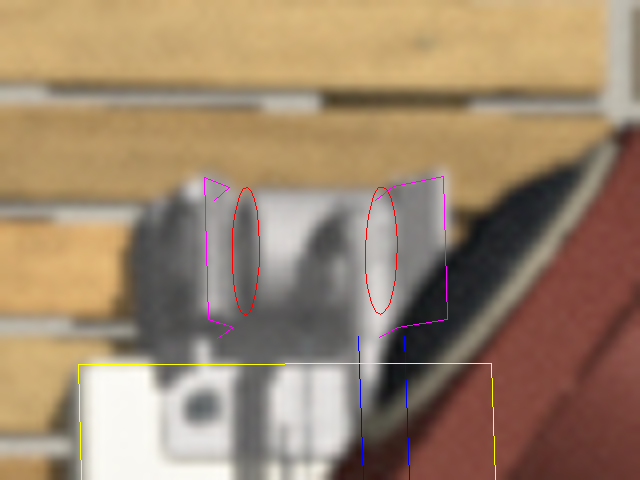

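Call:
carry_out --pt "-0.06 0 -0.2 0 0 0 0" --pt "0 0 -0.2 0 0 0 0" --pt "0 0 -0.15 0 0 0 0" --pt "0 0 -0.1 0 0 0 0" --pt "0 0 0 0 0 0 0" --pt "0 0 0 0 0 0 0"

```text
t: 8.9
tool_pos: [0.4786, -0.2681, 0.1076]
tool_rot: [-0.041, 3.141, -0.0]
contact_force: [0.3, 0.5, -3.0]
opening: 0.0106
```

```bash
python3 -c "
from h import *
show()"
```

```text
t 8.9 tcp [ 0.4786 -0.2681  0.1076] z [ 0. -0. -1.] yaw(y axis vs +y) 0.0262 F [ 0.3  0.5 -3. ] open 0.0106 q [-0.65 -0.02  1.9   0.    1.26 -2.24]
```

Not yet carrying; 2 mm more, then check and release.

Call:
carry_out --pt "0 0 -0.08 0 0 0 0" --pt "0 0 -0.04 0 0 0 0" --pt "0 0 0 0 0 0 0" --pt "0 0 0 0 0 0 0"

```text
t: 9.3
tool_pos: [0.4793, -0.2686, 0.1061]
tool_rot: [-0.041, 3.139, -0.002]
contact_force: [0.2, 2.0, 6.5]
opening: 0.0106
```

```bash
python3 -c "
from h import *
show()"
```

```text
t 9.3 tcp [ 0.4793 -0.2686  0.1061] z [ 0.002 -0.001 -1.   ] yaw(y axis vs +y) 0.0262 F [0.2 2.  6.5] open 0.0106 q [-0.65 -0.02  1.9   0.    1.26 -2.24]
```

Call:
carry_out --pt "0 0 0 0 0 0 0.3" --pt "0 0 0 0 0 0 0.5" --pt "0 0 0 0 0 0 0.5" --pt "0 0 0 0 0 0 0.5" --pt "0 0 0.5 0 0 0 0.5" --pt "0 0 1 0 0 0 0.5" --pt "0 0 1 0 0 0 0.5" --pt "0 0.5 1 0 0 0 0.5" --pt "0 1 1 0 0 0 0.5" --pt "0 1 1 0 0 0 0.5" --pt "0 1 0 0 0 0 0.5" --pt "0 1 0 0 0 0 0.5"

```text
t: 10.5
tool_pos: [0.479, -0.155, 0.2447]
tool_rot: [-0.041, 3.138, -0.003]
contact_force: [-0.5, 0.9, -0.1]
opening: 0.043
```

Call:
carry_out --pt "0 1 0 0 0 0 0.5" --pt "0 1 0 0 0 0 0.5" --pt "0 1 0 0 0 0 0.5" --pt "0 1 0 0 0 0 0.5" --pt "0 1 0 0 0 0 0.5"

```text
t: 11.0
tool_pos: [0.4784, -0.0296, 0.2432]
tool_rot: [-0.041, 3.14, -0.001]
contact_force: [0.6, -0.4, 0.1]
opening: 0.0428
```

```bash
python3 -c "
from h import *
show()
for n in ('scene','top'):
    im=ctrl.get_image(n);pickle.dump(im,open(n+'6.pkl','wb'));crop(im,*( (360,220,150,190,3.1) if n=='scene' else (400,200,90,140,4.2)),[],n+'6.png')
    for nm in('fork','bow_knuckle','bow_handle','handle_rest','bow_bar'): print(n,nm,[(np.round(np.array(d['position'])*[640,480],1).tolist(),round(d['p'],2)) for d in ctrl.mark_of(im,nm)[:2]])
"
python3 -c "
import cv2,numpy as np
a=cv2.imread('pics/scene6.png');b=cv2.imread('pics/top6.png');m=np.zeros((600,850,3),np.uint8);m[:a.shape[0],:a.shape[1]]=a[:600];m[:b.shape[0],470:470+b.shape[1]]=b[:600,:380];cv2.imwrite('pics/m6.png',m[:, :800] if 0 else cv2.resize(m,(800,565)))"
```

```text
t 11.0 tcp [ 0.4784 -0.0296  0.2432] z [ 0.001 -0.    -1.   ] yaw(y axis vs +y) 0.0262 F [ 0.6 -0.4  0.1] open 0.0428 q [-0.22 -0.32  1.93 -0.    1.53 -1.81]
scene fork [([455.5, 273.1], 0.77)]
scene bow_knuckle [([460.7, 278.5], 0.75), ([420.6, 365.3], 0.55)]
scene bow_handle [([419.1, 365.4], 0.65)]
scene handle_rest [([421.3, 359.8], 0.71)]
scene bow_bar [([449.5, 291.5], 0.82)]
top fork [([438.3, 221.0], 0.65), ([437.2, 307.5], 0.49)]
top bow_knuckle [([436.5, 228.1], 0.55)]
top bow_handle [([436.3, 311.6], 0.91)]
top handle_rest [([435.1, 308.3], 0.76)]
top bow_bar [([442.0, 267.1], 0.55)]
```

View pics/m6.png

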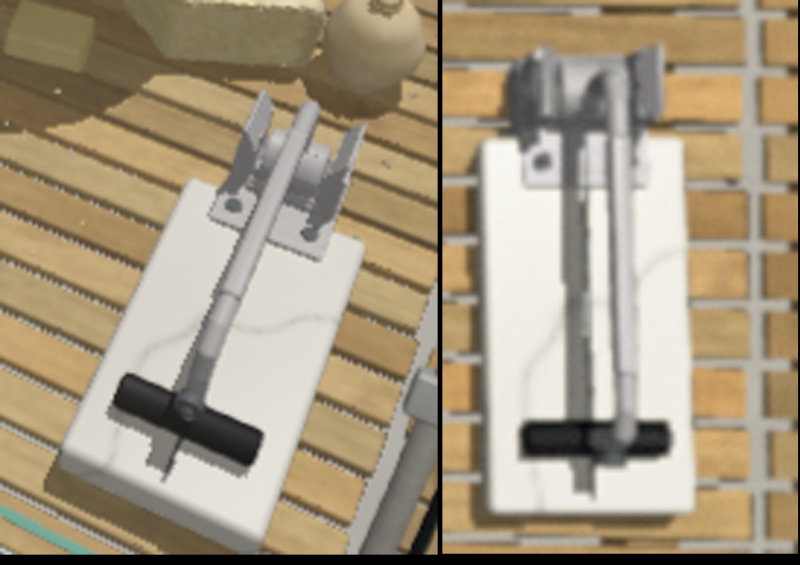

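```bash
cat >> h.py <<'E'
def plan(pt,Rt,n):
    o,p,R=pose()
    dp=(np.array(pt)-p); w=Rn.from_matrix(Rt@R.T).as_rotvec()
    print("dp",np.round(dp,4),"rv",np.round(w,4)," per row:",np.round(dp/.025/n,3),np.round(w/.1/n,3))
def pinR(az,pitch):
    h=np.array([np.cos(az),np.sin(az),0]); z=-(np.cos(pitch)*np.array([0,0,1])+np.sin(pitch)*h)
    y=np.array([-np.sin(az),np.cos(az),0]); return np.c_[np.cross(y,z),y,z]
E
python3 -c "
from h import *
print(ctrl.pinch_z)
R=pinR(np.radians(-81.2),np.radians(35)); print(R)
plan((.5105,.2094,.175),R,18)
plan((.5027,.2604,.0813),R,18)
"
```

```text
0.0187
[[-0.12531866  0.98822838 -0.08774907]
 [ 0.8095093   0.15298584  0.56682451]
 [ 0.57357644  0.         -0.81915204]]
dp [ 0.0321  0.2405 -0.067 ] rv [ 0.4267  0.5107 -1.3941]  per row: [ 0.071  0.534 -0.149] [ 0.237  0.284 -0.774]
dp [ 0.0243  0.2915 -0.1607] rv [ 0.4267  0.5107 -1.3941]  per row: [ 0.054  0.648 -0.357] [ 0.237  0.284 -0.774]
```

Call:
carry_out --pt "0.07 0.53 0.2 0.24 0.28 -0.77 0.5" --pt "0.07 0.53 0.2 0.24 0.28 -0.77 0.5" --pt "0.07 0.53 0 0.24 0.28 -0.77 0.5" --pt "0.07 0.53 0 0.24 0.28 -0.77 0.5" --pt "0.07 0.53 0 0.24 0.28 -0.77 0.5" --pt "0.07 0.53 0 0.24 0.28 -0.77 0.5" --pt "0.07 0.53 0 0.24 0.28 -0.77 0.5" --pt "0.07 0.53 0 0.24 0.28 -0.77 0.5" --pt "0.07 0.53 0 0.24 0.28 -0.77 0.5" --pt "0.07 0.53 0 0.24 0.28 -0.77 0.5" --pt "0.07 0.53 0 0.24 0.28 -0.77 0.5" --pt "0.07 0.53 0 0.24 0.28 -0.77 0.5"

```text
t: 12.8
tool_pos: [0.4996, 0.1287, 0.2519]
tool_rot: [-1.235, -2.505, -0.401]
contact_force: [0.2, 0.5, 0.7]
opening: 0.0427
```

Call:
carry_out --pt "0.07 0.53 -0.4 0.24 0.28 -0.77 0.5" --pt "0.07 0.53 -0.5 0.24 0.28 -0.77 0.5" --pt "0.07 0.53 -0.5 0.24 0.28 -0.77 0.5" --pt "0.07 0.53 -0.5 0.24 0.28 -0.77 0.5" --pt "0.07 0.53 -0.5 0.24 0.28 -0.77 0.5" --pt "0.07 0.53 -0.5 0.24 0.28 -0.77 0.5" --pt "0 0 0 0 0 0 0.5" --pt "0 0 0 0 0 0 0.5"

```text
t: 13.6
tool_pos: [0.5098, 0.2075, 0.1795]
tool_rot: [-1.701, -2.007, -0.546]
contact_force: [-0.3, -0.3, 0.7]
opening: 0.0427
```

```bash
python3 -c "
from h import *
show()
R=pinR(np.radians(-81.2),np.radians(35))
plan((.5027,.2604,.0813),R,5)
for n in ('scene','top'):
    im=ctrl.get_image(n);pickle.dump(im,open(n+'7.pkl','wb'));cv2.imwrite(f'pics/{n}7.png',im['frame'][130:350,120:440])
"
```

```text
t 13.6 tcp [0.5098 0.2075 0.1795] z [-0.084  0.566 -0.82 ] yaw(y axis vs +y) -1.4095 F [-0.3 -0.3  0.7] open 0.0427 q [-0.05 -0.08  1.92  0.6   1.46 -0.33]
dp [-0.0071  0.0529 -0.0982] rv [ 0.0001  0.0104 -0.0077]  per row: [-0.057  0.423 -0.786] [ 0.     0.021 -0.015]
```

View pics/scene7.png

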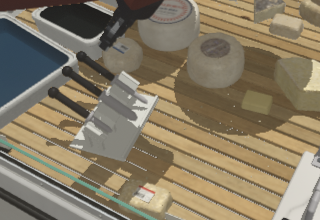

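View pics/top7.png

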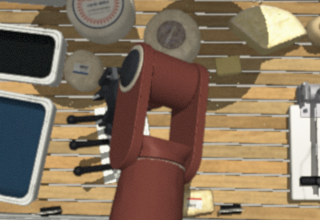

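```bash
python3 -c "
from h import *
t=pickle.load(open('top0.pkl','rb'));s=pickle.load(open('scene0.pkl','rb'))
for uv in((205,221),(205,182),(186,200),(224,200)):
  for z in(0.03,.05): print(uv,z,np.round(ray(t,uv,z),3))
crop(s,200,150,90,90,6,[],'ch.png')
crop(t,170,160,100,110,5,[],'ch2.png')
"
```

```text
(205, 221) 0.03 [0.576 0.277 0.03 ]
(205, 221) 0.05 [0.573 0.271 0.05 ]
(205, 182) 0.03 [0.671 0.282 0.03 ]
(205, 182) 0.05 [0.666 0.276 0.05 ]
(186, 200) 0.03 [0.626 0.326 0.03 ]
(186, 200) 0.05 [0.622 0.319 0.05 ]
(224, 200) 0.03 [0.628 0.234 0.03 ]
(224, 200) 0.05 [0.624 0.229 0.05 ]
```

View pics/ch2.png

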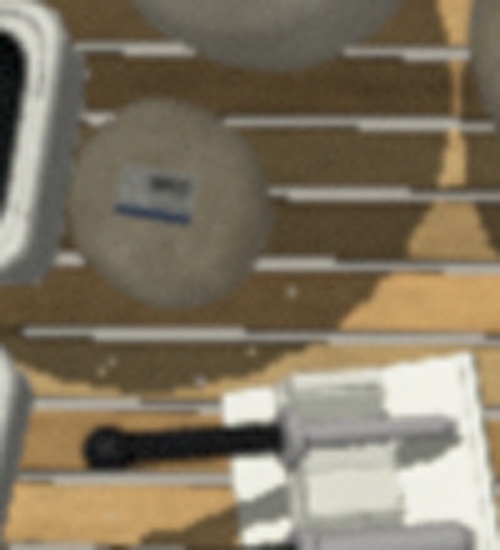

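View pics/ch.png

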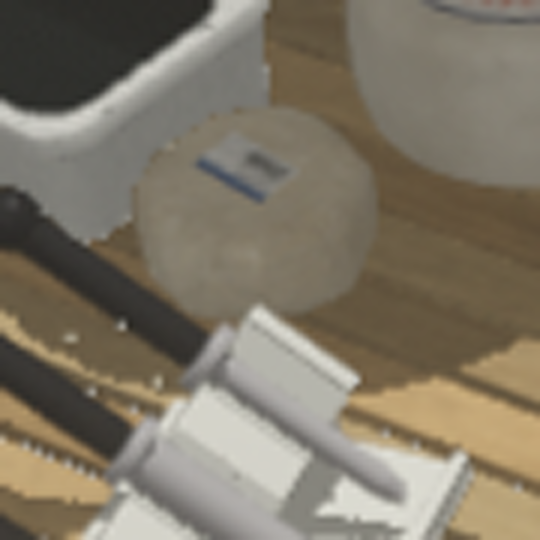

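Call:
carry_out --pt "0.1 -0.4 -0.29 0 0.1 -0.08 0.5" --pt "-0.08 0.5 -0.73 0 0 0 0.5" --pt "-0.08 0.5 -0.73 0 0 0 0.5" --pt "-0.08 0.5 -0.73 0 0 0 0.5" --pt "-0.08 0.5 -0.73 0 0 0 0.5" --pt "-0.06 0.4 -0.58 0 0 0 0.5" --pt "0 0 0 0 0 0 0.5"

```text
t: 14.4
tool_pos: [0.5013, 0.2577, 0.0825]
tool_rot: [-1.71, -1.991, -0.535]
contact_force: [0.8, 0.3, -0.3]
opening: 0.043
```

```bash
python3 -c "
from h import *
show()
R=pinR(np.radians(-81.2),np.radians(35))
plan((.5027,.2604,.0813),R,1)
for n in ('scene','top'):
    im=ctrl.get_image(n);pickle.dump(im,open(n+'8.pkl','wb'));crop(im,160,150,130,130,5,[],n+'8.png')
"
```

```text
t 14.4 tcp [0.5013 0.2577 0.0825] z [-0.091  0.567 -0.819] yaw(y axis vs +y) -1.4177 F [ 0.8  0.3 -0.3] open 0.043 q [ 0.05  0.06  1.97  0.64  1.27 -0.35]
dp [ 0.0014  0.0027 -0.0012] rv [ 0.0004 -0.0039  0.0005]  per row: [ 0.055  0.107 -0.047] [ 0.004 -0.039  0.005]
```

View pics/scene8.png

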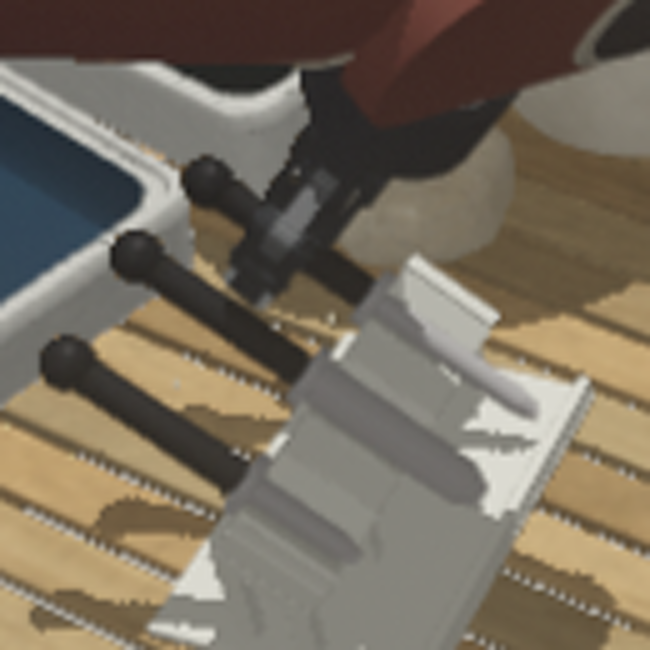

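View pics/top8.png

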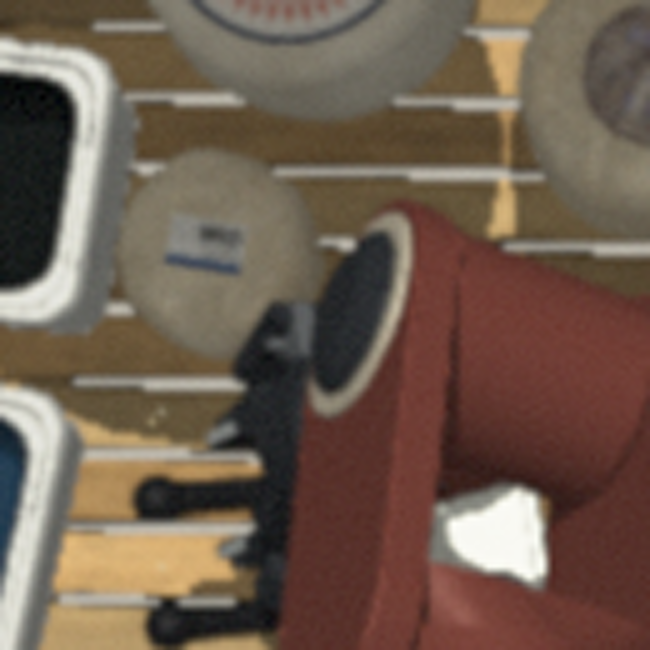

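Call:
carry_out --pt "0.04 0.08 -0.04 0 0 0 0.5" --pt "0 0 0 0 0 0 0" --pt "0 0 0 0 0 0 0" --pt "0 0 0 0 0 0 0" --pt "0 0 0 0 0 0 0" --grip_force 100

```text
t: 15.0
tool_pos: [0.504, 0.2599, 0.0845]
tool_rot: [-1.71, -1.993, -0.54]
contact_force: [-2.6, -0.7, 4.4]
opening: 0.0131
```

```bash
python3 -c "
from h import *
show()
im=ctrl.get_image('scene');pickle.dump(im,open('scene8.pkl','wb'));crop(im,160,150,130,130,5,[],'scene8b.png')
"
```

```text
t 15.0 tcp [0.504  0.2599 0.0845] z [-0.087  0.568 -0.819] yaw(y axis vs +y) -1.4187 F [-2.6 -0.7  4.4] open 0.0131 q [ 0.05  0.06  1.96  0.64  1.26 -0.35]
```

View pics/scene8b.png

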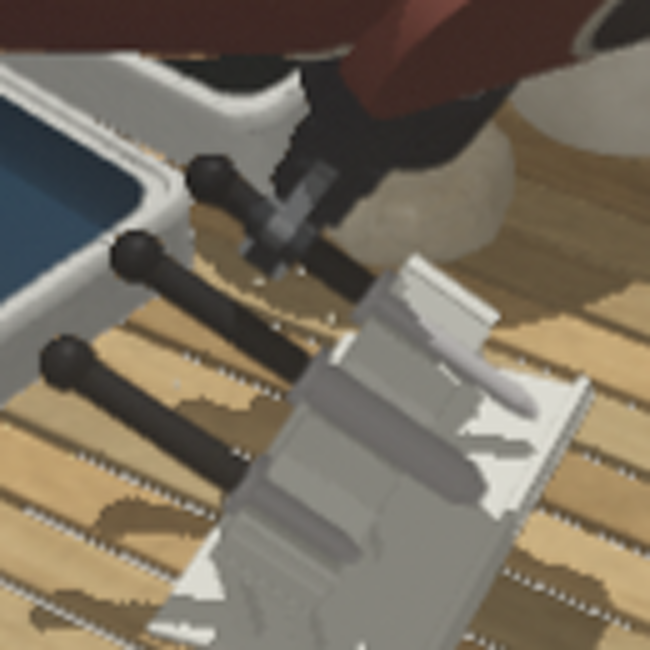

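Call:
carry_out --pt "0.04 -0.28 0.41 0 0 0 0" --pt "0.09 -0.57 0.82 0 0 0 0" --pt "0.09 -0.57 0.82 0 0 0 0" --pt "0.09 -0.57 0.82 0 0 0 0" --pt "0.09 -0.57 0.82 0 0 0 0" --pt "0 0 1 0 0 0 0" --pt "0 0 0 0 0 0 0"

```text
t: 15.75
tool_pos: [0.5165, 0.195, 0.2053]
tool_rot: [-1.713, -1.998, -0.548]
contact_force: [0.2, 0.5, 0.1]
opening: 0.0127
```

```bash
python3 -c "
from h import *
show()
R=pinR(.0233-np.pi/2,0)
plan((.5785,-.05,.22),R,16)
im=ctrl.get_image('scene');cv2.imwrite('pics/s9.png',im['frame'])
"
```

```text
t 15.75 tcp [0.5165 0.195  0.2053] z [-0.079  0.567 -0.82 ] yaw(y axis vs +y) -1.4205 F [0.2 0.5 0.1] open 0.0127 q [-0.07 -0.09  1.89  0.6   1.5  -0.31]
dp [ 0.062  -0.245   0.0147] rv [-0.6083 -0.0445 -0.1257]  per row: [ 0.155 -0.613  0.037] [-0.38  -0.028 -0.079]
```

View pics/s9.png

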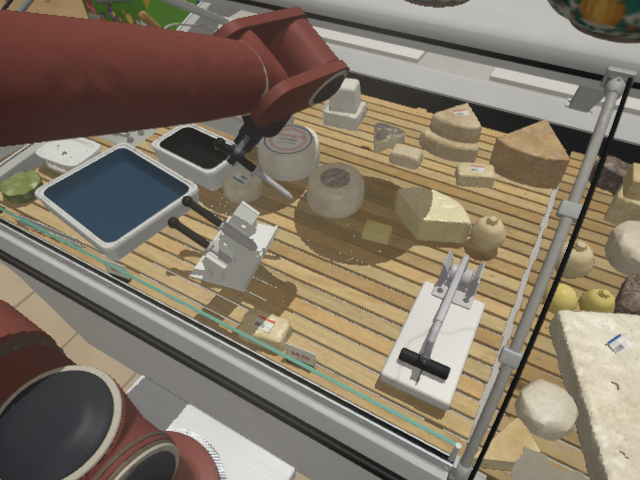

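Call:
carry_out --pt "0.16 -0.61 0.05 -0.38 -0.03 -0.08 0" --pt "0.16 -0.61 0.05 -0.38 -0.03 -0.08 0" --pt "0.16 -0.61 0.05 -0.38 -0.03 -0.08 0" --pt "0.16 -0.61 0.05 -0.38 -0.03 -0.08 0" --pt "0.16 -0.61 0.05 -0.38 -0.03 -0.08 0" --pt "0.16 -0.61 0.05 -0.38 -0.03 -0.08 0" --pt "0.16 -0.61 0.05 -0.38 -0.03 -0.08 0" --pt "0.16 -0.61 0.05 -0.38 -0.03 -0.08 0" --pt "0.16 -0.61 0 -0.38 -0.03 -0.08 0" --pt "0.16 -0.61 0 -0.38 -0.03 -0.08 0" --pt "0.16 -0.61 0 -0.38 -0.03 -0.08 0" --pt "0.16 -0.61 0 -0.38 -0.03 -0.08 0"

```text
t: 17.0
tool_pos: [0.5611, 0.0125, 0.2087]
tool_rot: [-2.079, -2.188, -0.144]
contact_force: [-0.1, -0.1, -0.6]
opening: 0.0128
```

Call:
carry_out --pt "0.16 -0.61 0 -0.38 -0.03 -0.08 0" --pt "0.16 -0.61 0 -0.38 -0.03 -0.08 0" --pt "0.16 -0.61 0 -0.38 -0.03 -0.08 0" --pt "0.1 -0.61 0 -0.38 -0.03 -0.08 0" --pt "0 0 0 0 0 0 0" --pt "0 0 0 0 0 0 0"

```text
t: 17.6
tool_pos: [0.5756, -0.0475, 0.2094]
tool_rot: [-2.195, -2.238, 0.003]
contact_force: [0.1, 0.6, -1.3]
opening: 0.0126
```

```bash
python3 -c "
from h import *
show()
R=pinR(.0233-np.pi/2,0)
plan((.5785,-.05,.1),R,1)
for n in ('scene','top'):
    im=ctrl.get_image(n);pickle.dump(im,open(n+'10.pkl','wb'));cv2.imwrite(f'pics/{n}10.png',im['frame'])
    for nm in('fork','bow_knuckle','bow_handle','pin_slim_grip','pin_slim_mid'): print(n,nm,[(np.round(np.array(d['position'])*[640,480],1).tolist(),round(d['p'],2)) for d in ctrl.mark_of(im,nm)[:2]])
"
```

```text
t 17.6 tcp [ 0.5756 -0.0475  0.2094] z [-0.006  0.003 -1.   ] yaw(y axis vs +y) -1.5516 F [ 0.1  0.6 -1.3] open 0.0126 q [-0.21 -0.04  1.74  0.    1.45 -0.23]
dp [ 0.0029 -0.0025 -0.1094] rv [-0.0032 -0.0063  0.0041]  per row: [ 0.114 -0.098 -4.375] [-0.032 -0.063  0.041]
scene fork [([460.3, 274.5], 0.67)]
scene bow_knuckle [([460.8, 275.3], 0.97)]
scene bow_handle [([421.5, 365.6], 0.61), ([438.3, 331.9], 0.3)]
scene pin_slim_grip [([361.1, 174.3], 0.93)]
scene pin_slim_mid [([403.5, 189.2], 0.94), ([359.5, 175.6], 0.41)]
top fork [([437.6, 220.9], 0.71)]
top bow_knuckle [([435.7, 223.4], 0.62)]
top bow_handle [([437.6, 312.0], 0.88)]
top pin_slim_grip []
top pin_slim_mid [([384.5, 206.1], 0.68)]
```

View pics/scene10.png

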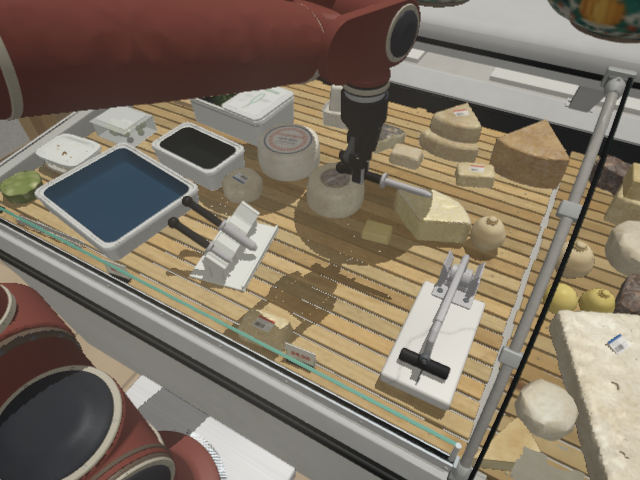

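View pics/top10.png

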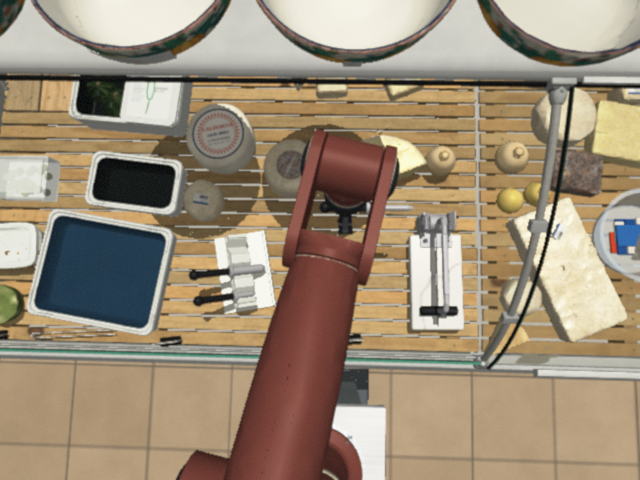

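Call:
carry_out --pt "0.12 -0.3 -0.5 -0.03 -0.06 0.04 0" --pt "0 0 -1 0 0 0 0" --pt "0 0 -1 0 0 0 0" --pt "0 0 -1 0 0 0 0" --pt "0 0 -1 0 0 0 0" --pt "0 0 -0.7 0 0 0 0" --pt "0 0 -0.5 0 0 0 0" --pt "0 0 0 0 0 0 0" --pt "0 0 0 0 0 0 0"

```text
t: 19.1
tool_pos: [0.5796, -0.0558, 0.0687]
tool_rot: [2.194, 2.244, 0.001]
contact_force: [0.7, -0.2, -0.4]
opening: 0.0127
```

```bash
python3 -c "
from h import *
show()
for n in ('scene','top'):
    im=ctrl.get_image(n);pickle.dump(im,open(n+'11.pkl','wb'));crop(im,*((350,190,150,120,5) if n=='scene' else (320,180,150,90,5)),[],n+'11.png')
    for nm in('fork','bow_knuckle','bow_handle','pin_slim_grip','pin_slim_mid'): print(n,nm,[(np.round(np.array(d['position'])*[640,480],1).tolist(),round(d['p'],2)) for d in ctrl.mark_of(im,nm)[:2]])
"
```

```text
t 19.1 tcp [ 0.5796 -0.0558  0.0687] z [ 0.003 -0.001 -1.   ] yaw(y axis vs +y) -1.5482 F [ 0.7 -0.2 -0.4] open 0.0127 q [-0.22  0.11  1.84 -0.    1.19 -0.25]
scene fork [([455.9, 273.8], 0.62)]
scene bow_knuckle [([460.6, 277.2], 0.96)]
scene bow_handle [([419.7, 363.4], 0.94)]
scene pin_slim_grip [([361.5, 231.1], 0.72)]
scene pin_slim_mid [([400.8, 245.2], 0.78), ([455.0, 274.3], 0.24)]
top fork [([439.4, 223.1], 0.89)]
top bow_knuckle [([439.7, 223.0], 0.63)]
top bow_handle [([437.3, 312.3], 0.78)]
top pin_slim_grip []
top pin_slim_mid [([214.9, 301.3], 0.66), ([381.6, 218.7], 0.53)]
```

View pics/scene11.png

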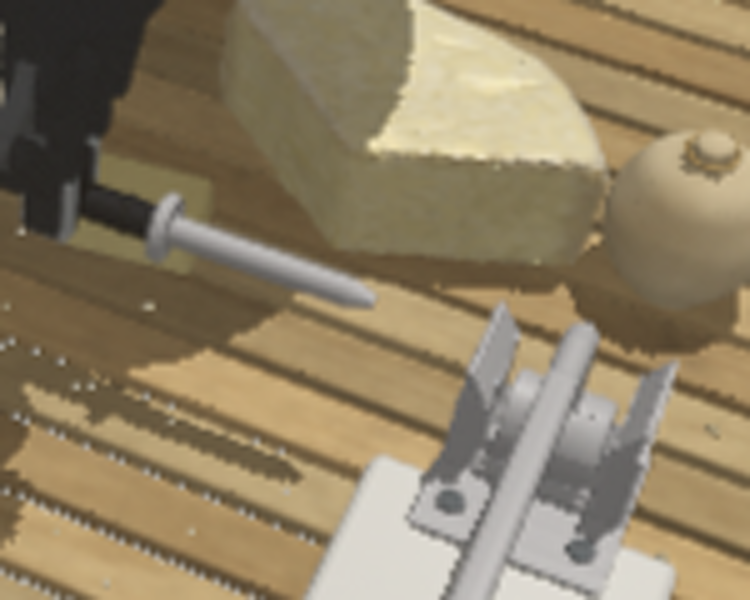

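View pics/top11.png

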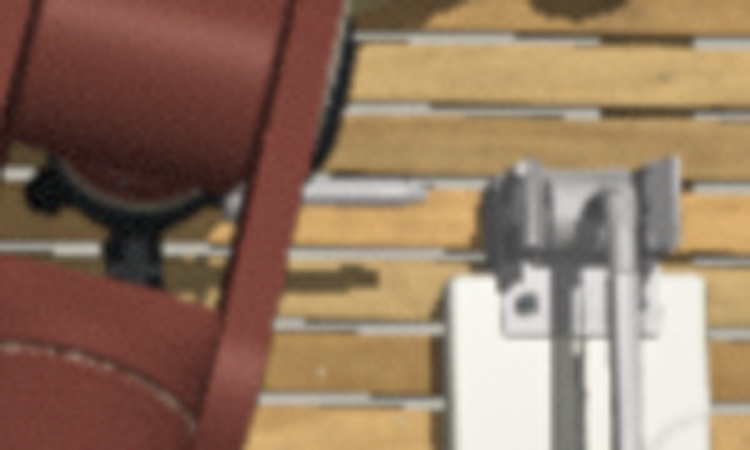

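```bash
cat > f4.py <<'E'
from h import *
import sys
k=sys.argv[1]; s_off,x_off,z_off,dp,dy=[float(v) for v in sys.argv[2:7]]
tcp=np.array([float(v) for v in sys.argv[7].split(',')]); 
t=pickle.load(open(f"top{k}.pkl","rb"));s=pickle.load(open(f"scene{k}.pkl","rb"))
pc=[.4777,-.269,.0233]
az=-np.pi/2+.0226+dy
d=np.array([np.cos(az)*np.cos(dp),np.sin(az)*np.cos(dp),-np.sin(dp)]);side=np.cross(d,[0,0,1]);side/=np.linalg.norm(side);up=np.cross(side,d)
g=tcp+[0,0,.0187]+d*s_off+side*x_off+up*z_off
def ring(l,r):
    a=np.linspace(0,2*np.pi,40);return g+d*l+r*(np.cos(a)[:,None]*side+np.sin(a)[:,None]*up)
L=[(ring(.046,.014),(0,0,255)),(ring(.040,.014),(0,0,255)),(ring(.12,.006),(0,255,0)),(ring(.081,.006),(0,255,0)),(ring(.047,.006),(0,255,0)),((np.array([g+d*.13-.0,g+d*.1301])),(0,255,0))]
def edges(im):
    out=[]
    C=-np.array(im["R"]).T@np.array(im["t"]);v=C-g;e=np.cross(d,v);e/=np.linalg.norm(e)
    for sg in(1,-1): out.append((np.array([g+d*.046+e*sg*.006,g+d*.12+e*sg*.006]),(255,0,0)))
    return out
C=[]
for sg in(1,-1):
    C.append((T(pc,[(.08,sg*.023,.045),(.08,sg*.023,.079),(.08,sg*.033,.094),(.12,sg*.033,.094),(.12,sg*.023,.079),(.12,sg*.023,.058)]),(255,0,255)))
    C.append((T(pc,circ((.1,sg*.019,.058),.018)),(0,255,255)))
print("pin nose",g+d*.13,"mid",g+d*.081,"fork",T(pc,[(.1,0,.058)]))
a=proj(s,[g+d*.05])[0];
crop(s,int(sys.argv[8]),int(sys.argv[9]),100,75,8,L+edges(s)+C,"f4s.png");crop(t,int(sys.argv[10]),int(sys.argv[11]),100,75,8,L+edges(t)+C,"f4t.png")
E
python3 f4.py 11 .0064 0 -.0026 0 0 .5796,-.0558,.0687 370 215 360 190
```

```text
pin nose [ 0.58268238 -0.19216517  0.0848    ] mid [ 0.58157507 -0.14317768  0.0848    ] fork [[ 0.57767286 -0.26667021  0.058     ]]
```

View pics/f4s.png

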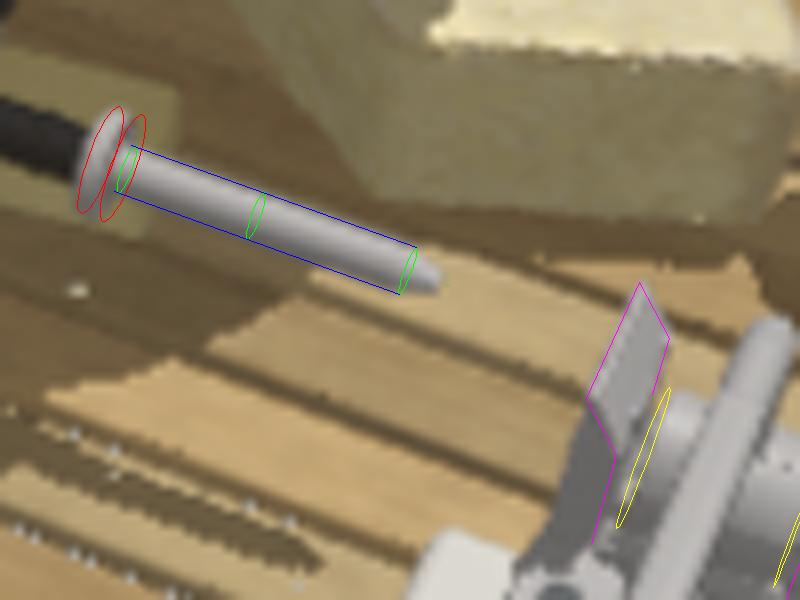

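View pics/f4t.png

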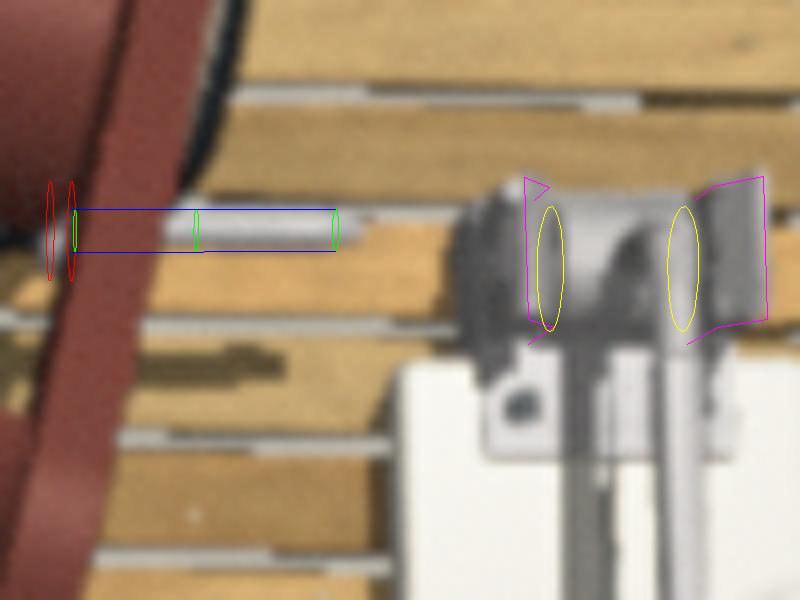

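Call:
carry_out --pt "-0.15 -0.3 -0.5 0 0 0 0" --pt "-0.16 -0.3 -0.57 0 0 0 0" --pt "0 0 0 0 0 0 0" --pt "0 0 0 0 0 0 0"

```text
t: 20.1
tool_pos: [0.5704, -0.0708, 0.0403]
tool_rot: [2.197, 2.245, -0.001]
contact_force: [-0.2, 0.7, -0.7]
opening: 0.0129
```

```bash
python3 -c "
from h import *
show()
for n in ('scene','top'):
    im=ctrl.get_image(n);pickle.dump(im,open(n+'12.pkl','wb'))
o,p,R=pose();open('tcp','w').write(','.join('%.4f'%v for v in p))
"; python3 f4.py 12 .0064 0 -.0026 0 0 $(cat tcp) 380 225 360 190
```

```text
t 20.1 tcp [ 0.5704 -0.0708  0.0403] z [-0. -0. -1.] yaw(y axis vs +y) -1.5491 F [-0.2  0.7 -0.7] open 0.0129 q [-0.25  0.13  1.87 -0.    1.14 -0.27]
pin nose [ 0.57488238 -0.20706517  0.0579    ] mid [ 0.57377507 -0.15807768  0.0579    ] fork [[ 0.57767286 -0.26667021  0.058     ]]
```

View pics/f4s.png

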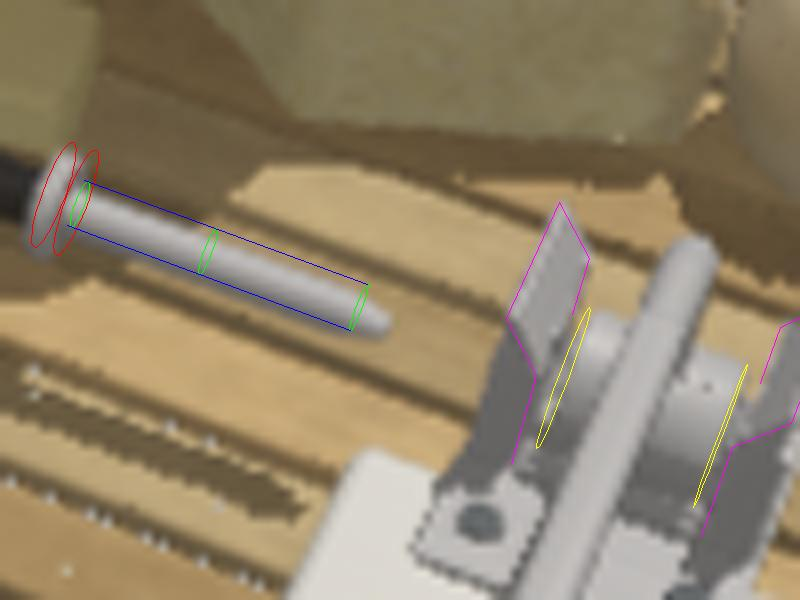

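View pics/f4t.png

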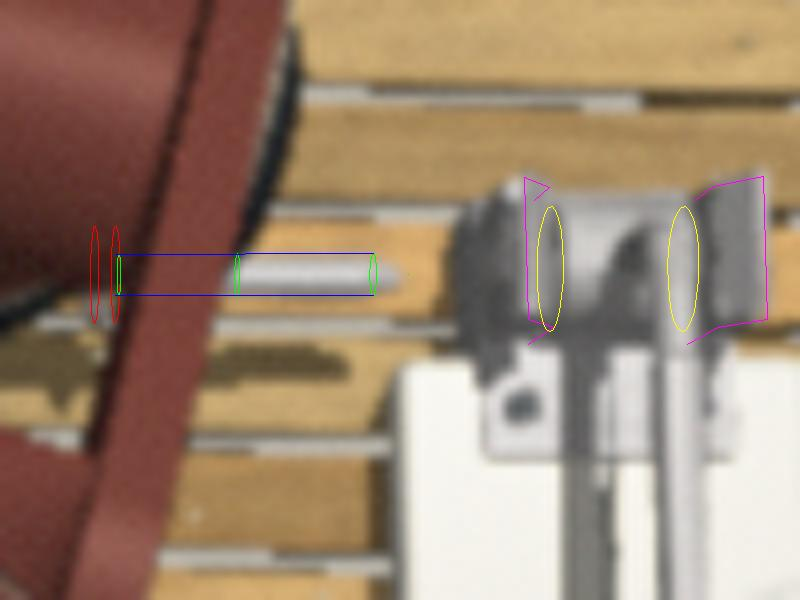

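```bash
cat > f5.py <<'E'
# fit pin axis lateral/vertical from shank brightness profiles. usage k tcp
from h import *
import sys
from scipy.ndimage import map_coordinates
k=sys.argv[1];tcp=np.array([float(v) for v in sys.argv[2].split(',')]);vmin={'top':float(sys.argv[3]),'scene':.055}
az=-np.pi/2+.0226;d=np.array([np.cos(az),np.sin(az),0.]);side=np.cross(d,[0,0,1]);up=np.array([0,0,1.])
g=tcp+[0,0,.0187-.0026]+d*.0064
rows=[];obs=[]
for n in("top","scene"):
    im=pickle.load(open(f"{n}{k}.pkl","rb"));f=cv2.cvtColor(im["frame"],cv2.COLOR_BGR2LAB).astype(float)
    sat=cv2.cvtColor(im["frame"],cv2.COLOR_BGR2HSV)[...,1].astype(float)
    for l in np.arange(vmin[n],.117,.004):
        q=proj(im,[g+d*l])[0];q2=proj(im,[g+d*(l+.002)])[0];tt=(q2-q)/np.linalg.norm(q2-q);nn=np.array([-tt[1],tt[0]])
        w=np.arange(-7,7.01,.1);P=q+w[:,None]*nn
        v=map_coordinates(sat,[P[:,1],P[:,0]],order=1)
        # metallic: low saturation
        th=(np.percentile(v,8)+np.percentile(v,75))/2; m=v<th
        lab,nl=__import__("scipy.ndimage").ndimage.label(m)
        best=None
        for i in range(1,nl+1):
            ww=w[lab==i]
            if 3.5<np.ptp(ww)<8 and (best is None or abs(ww.mean())<abs(best)): best=ww.mean();wd=np.ptp(ww)
        if best is not None:
            obs.append((im,l,nn,best,n)); rows.append((n,round(l,3),round(best,2),round(wd,1)))
print(rows)
def f(p):
    r=[]
    for im,l,nn,b,n in obs:
        X=g+d*l+side*(p[0]+p[2]*(l-.09))+up*(p[1]+p[3]*(l-.09)); q0=proj(im,[g+d*l])[0]
        r.append((proj(im,[X])[0]-q0)@nn-b)
    r+= [p[2]*5*1,p[3]*5]
    return np.array(r)
r=least_squares(f,[0,0,0,0],loss="soft_l1",f_scale=.3);p=r.x;print("side,up,slopes",np.round(p,4),"side dir",np.round(side,2))
for l in(.09,.13):
    print(l,np.round(g+d*l+side*(p[0]+p[2]*(l-.09))+up*(p[1]+p[3]*(l-.09)),4))
E
python3 f5.py 11 .5796,-.0558,.0687 .086; python3 f5.py 12 $(cat tcp) .084
```

```text
[('top', np.float64(0.086), np.float64(-1.0), np.float64(5.8)), ('top', np.float64(0.09), np.float64(-0.9), np.float64(6.0)), ('top', np.float64(0.094), np.float64(-0.9), np.float64(6.0)), ('top', np.float64(0.098), np.float64(-0.9), np.float64(5.8)), ('top', np.float64(0.102), np.float64(-0.9), np.float64(5.8)), ('top', np.float64(0.106), np.float64(-0.8), np.float64(5.8)), ('top', np.float64(0.11), np.float64(-0.8), np.float64(5.8)), ('top', np.float64(0.114), np.float64(-0.8), np.float64(5.8)), ('scene', np.float64(0.055), np.float64(0.1), np.float64(6.4)), ('scene', np.float64(0.059), np.float64(0.05), np.float64(6.5)), ('scene', np.float64(0.063), np.float64(-0.0), np.float64(6.4)), ('scene', np.float64(0.067), np.float64(0.05), np.float64(6.5)), ('scene', np.float64(0.071), np.float64(-0.05), np.float64(6.5)), ('scene', np.float64(0.075), np.float64(-0.0), np.float64(6.4)), ('scene', np.float64(0.079), np.float64(-0.05), np.float64(6.7)), ('scene', np.float64(0.083), np.float64(-0.0), np.float64(6.6)), ('scene', np.float64(0.087), np.float64(-0.05), np.float64(6.5)), ('scene', 
[... 1619 characters left out ...]
0.083), np.float64(1.05), np.float64(5.7)), ('scene', np.float64(0.087), np.float64(1.1), np.float64(5.8)), ('scene', np.float64(0.091), np.float64(1.05), np.float64(5.7)), ('scene', np.float64(0.095), np.float64(1.05), np.float64(5.9)), ('scene', np.float64(0.099), np.float64(1.1), np.float64(5.8)), ('scene', np.float64(0.103), np.float64(1.05), np.float64(5.7)), ('scene', np.float64(0.107), np.float64(1.1), np.float64(5.8)), ('scene', np.float64(0.111), np.float64(1.05), np.float64(5.9)), ('scene', np.float64(0.115), np.float64(1.05), np.float64(5.7))]
side,up,slopes [-0.0004 -0.0036  0.0155  0.015 ] side dir [-1.   -0.02  0.  ]
0.09 [ 0.5744 -0.1671  0.0543]
0.13 [ 0.5747 -0.2071  0.0549]
```

```bash
cat > f6.py <<'E'
from h import *
import sys
k=sys.argv[1];pc=[.4777+float(sys.argv[2]),-.269+float(sys.argv[3]),.0233];dz=float(sys.argv[4])
t=pickle.load(open(f"top{k}.pkl","rb"));s=pickle.load(open(f"scene{k}.pkl","rb"))
C=[]
for sg in(1,-1):
    C.append((T(pc,[(.08,sg*.023,.045),(.08,sg*.023,.079),(.08,sg*.033,.094),(.12,sg*.033,.094),(.12,sg*.023,.079),(.12,sg*.023,.058)],dz),(255,0,255)))
    C.append((T(pc,circ((.1,sg*.019,.058),.018),dz),(0,255,255)))
C.append((T(pc,[(.1,.019,.076),(.1,-.019,.076)],dz),(0,255,0)))
C.append((T(pc,[(.118,.019,.058),(.118,-.019,.058)],dz),(0,255,0)))
C.append((T(pc,[(.082,.019,.058),(.082,-.019,.058)],dz),(0,255,0)))
a=[];
for L in([],C):
    for im,c in((t,(412,205,52,48)),(s,(430,240,60,55))):
        crop(im,*c,7,L,"tmp.png");x=cv2.imread("pics/tmp.png");a.append(cv2.copyMakeBorder(x,0,390-x.shape[0],0,425-x.shape[1],0))
m=np.vstack([np.hstack(a[:2]),np.hstack(a[2:])]);cv2.imwrite("pics/"+sys.argv[5],m[:, :] if 0 else cv2.resize(m,(800,int(800*m.shape[0]/m.shape[1]))))
E
python3 f6.py 12 0 0 0 f6.png
```

```text
(no output)
```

View pics/f6.png

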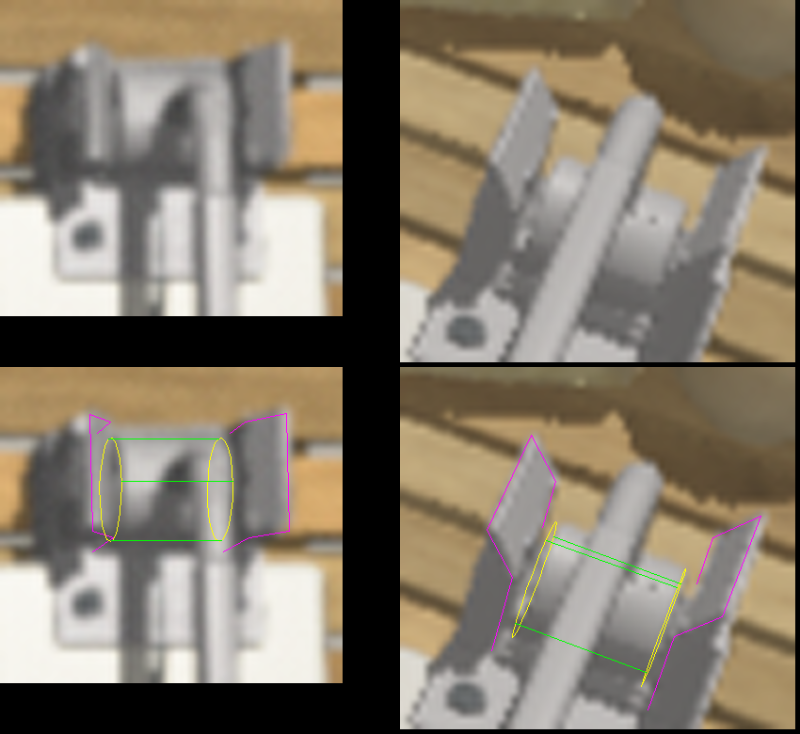

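```bash
python3 f6.py 12 .0018 -.001 0 f6b.png
```

```text
(no output)
```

View pics/f6b.png

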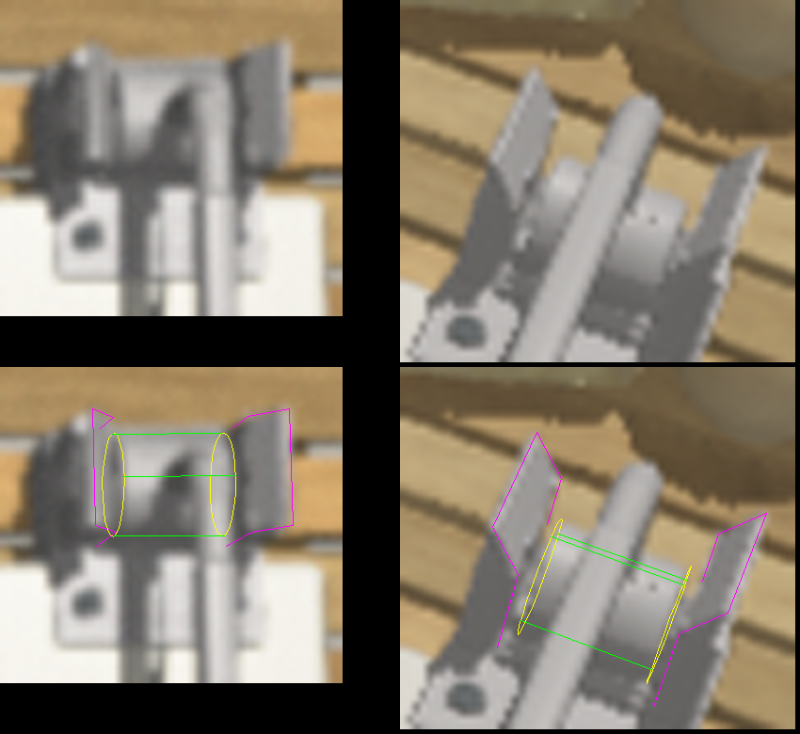

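Call:
carry_out --pt "0.24 0 0.14 0 0 0 0" --pt "0.01 -0.4 0 0 0 0 0" --pt "0.01 -0.3 0 0 0 0 0" --pt "0 0 0 0 0 0 0" --pt "0 0 0 0 0 0 0"

```text
t: 20.7
tool_pos: [0.5781, -0.0885, 0.0453]
tool_rot: [2.195, 2.244, 0.001]
contact_force: [-0.1, 0.2, -1.7]
opening: 0.0126
```

```bash
cat > g.sh <<'E'
python3 -c "
from h import *
show()
for n in ('scene','top'):
    im=ctrl.get_image(n);pickle.dump(im,open(n+'$1.pkl','wb'))
o,p,R=pose();open('tcp','w').write(','.join('%.4f'%v for v in p))
"; sed -i 's/^pc=.*/pc=[.4793,-.2695,.0233]/' f4.py
python3 f5.py $1 $(cat tcp) $2 | tail -3; python3 f4.py $1 .0064 0 -.0026 0 0 $(cat tcp) 400 232 375 190
python3 -c "
import cv2,numpy as np
a=cv2.imread('pics/f4s.png');b=cv2.imread('pics/f4t.png');cv2.imwrite('pics/g$1.png',np.vstack([a[:420],b[80:360]])[:, :])"
E
bash g.sh 13 .087
```

```text
t 20.7 tcp [ 0.5781 -0.0885  0.0453] z [ 0.002 -0.001 -1.   ] yaw(y axis vs +y) -1.5489 F [-0.1  0.2 -1.7] open 0.0126 q [-0.28  0.14  1.85 -0.    1.15 -0.3 ]
side,up,slopes [-0.0007 -0.      0.0172  0.0197] side dir [-1.   -0.02  0.  ]
0.09 [ 0.5808 -0.1845  0.0612]
0.13 [ 0.581  -0.2245  0.062 ]
pin nose [ 0.58098238 -0.22446517  0.0612    ] mid [ 0.57987507 -0.17547768  0.0612    ] fork [[ 0.57927286 -0.26717021  0.058     ]]
```

View pics/g13.png

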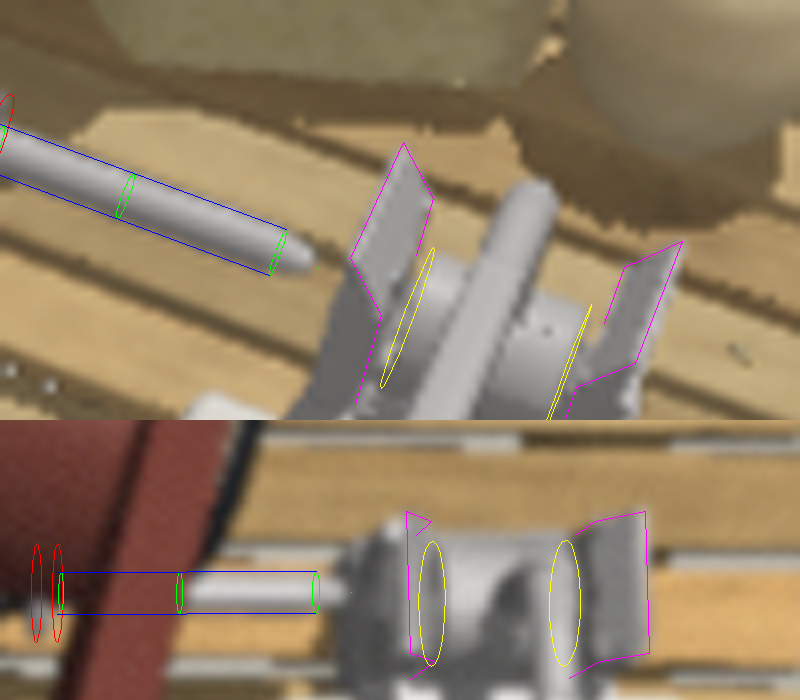

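Call:
carry_out --pt "-0.03 0 -0.12 0 0 0 0" --pt "0 0 0 0 0 0 0" --pt "0 0 0 0 0 0 0" --pt "0 0 0 0 0 0 0"

```text
t: 21.2
tool_pos: [0.5774, -0.088, 0.0423]
tool_rot: [2.194, 2.245, 0.001]
contact_force: [-1.0, -0.0, -0.9]
opening: 0.0127
```

```bash
bash g.sh 14 .087; python3 -c "
from h import *
show();ctrl.get_image('top');show();ctrl.get_image('top');show()"
```

```text
t 21.2 tcp [ 0.5774 -0.088   0.0423] z [ 0.002 -0.001 -1.   ] yaw(y axis vs +y) -1.5479 F [-1.  -0.  -0.9] open 0.0127 q [-0.28  0.15  1.85 -0.    1.14 -0.3 ]
side,up,slopes [-0.0008 -0.0005  0.0154  0.0227] side dir [-1.   -0.02  0.  ]
0.09 [ 0.5805 -0.1844  0.058 ]
0.13 [ 0.5808 -0.2244  0.0589]
pin nose [ 0.58058238 -0.22436517  0.0585    ] mid [ 0.57947507 -0.17537768  0.0585    ] fork [[ 0.57927286 -0.26717021  0.058     ]]
t 21.3 tcp [ 0.5775 -0.088   0.0424] z [ 0.002 -0.001 -1.   ] yaw(y axis vs +y) -1.5481 F [ 0.3 -0.6 -0.4] open 0.0126 q [-0.28  0.15  1.85 -0.    1.14 -0.3 ]
t 21.35 tcp [ 0.5775 -0.0881  0.0424] z [ 0.002 -0.001 -1.   ] yaw(y axis vs +y) -1.5481 F [0.3 0.6 0. ] open 0.0132 q [-0.28  0.15  1.85 -0.    1.14 -0.3 ]
t 21.4 tcp [ 0.5775 -0.0881  0.0424] z [ 0.002 -0.001 -1.   ] yaw(y axis vs +y) -1.5481 F [-0.6 -0.7 -1.2] open 0.0127 q [-0.28  0.15  1.85 -0.    1.14 -0.3 ]
```

View pics/g14.png

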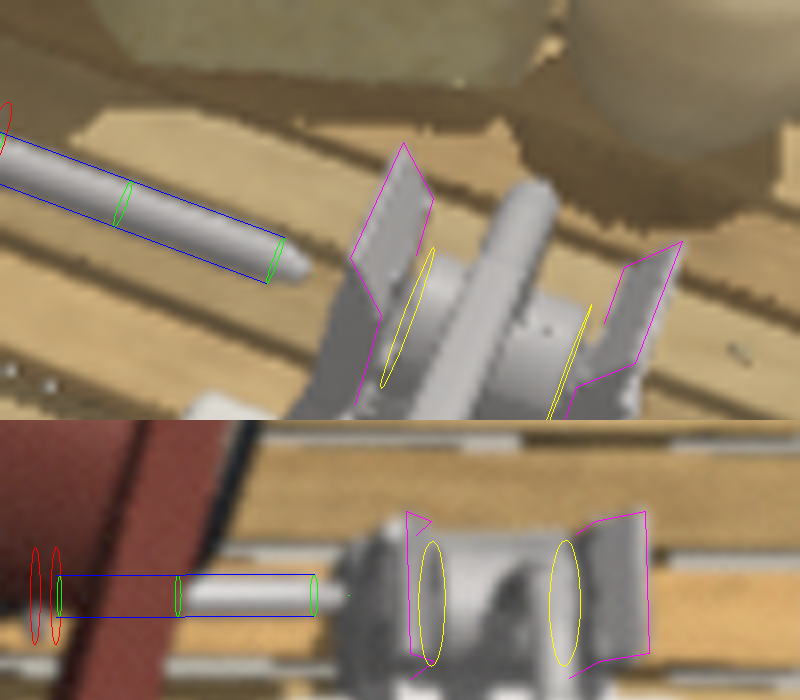

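Call:
carry_out --pt "0.005 -0.2 0 0 0 0 0" --pt "0.005 -0.2 0 0 0 0 0" --pt "0.005 -0.2 0 0 0 0 0" --pt "0 0 0 0 0 0 0"

```text
t: 21.8
tool_pos: [0.5779, -0.104, 0.0424]
tool_rot: [2.195, 2.243, 0.001]
contact_force: [-0.6, 0.0, -0.1]
opening: 0.0129
```

```bash
bash g.sh 15 .087
```

```text
t 21.8 tcp [ 0.5779 -0.104   0.0424] z [ 0.002 -0.001 -1.   ] yaw(y axis vs +y) -1.5491 F [-0.6  0.  -0.1] open 0.0129 q [-0.3   0.15  1.84 -0.    1.15 -0.33]
side,up,slopes [-0.0007  0.      0.0135  0.0203] side dir [-1.   -0.02  0.  ]
0.09 [ 0.5806 -0.1998  0.0584]
0.13 [ 0.581  -0.2398  0.0592]
pin nose [ 0.58088238 -0.23976517  0.0584    ] mid [ 0.57977507 -0.19077768  0.0584    ] fork [[ 0.57927286 -0.26717021  0.058     ]]
```

View pics/g15.png

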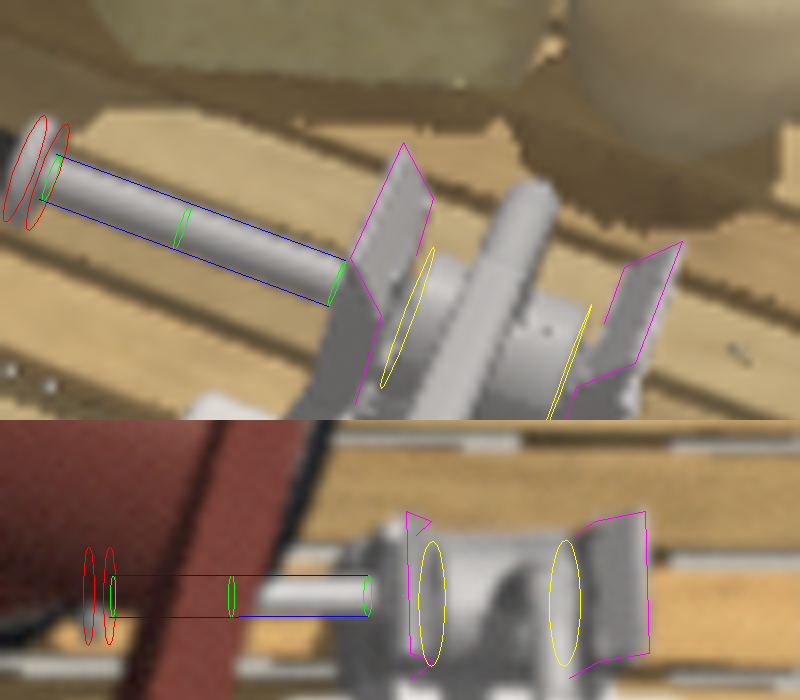

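Call:
carry_out --pt "-0.015 -0.2 0 0 0 0 0" --pt "0.005 -0.2 0 0 0 0 0" --pt "0.005 -0.2 0 0 0 0 0" --pt "0.005 -0.2 0 0 0 0 0"

```text
t: 22.3
tool_pos: [0.5778, -0.1236, 0.0423]
tool_rot: [2.195, 2.245, 0.001]
contact_force: [-0.2, -0.1, -1.0]
opening: 0.0129
```

Call:
carry_out --pt "0.005 -0.2 0 0 0 0 0" --pt "0.005 -0.2 0 0 0 0 0"

```text
t: 22.5
tool_pos: [0.578, -0.1336, 0.0423]
tool_rot: [2.195, 2.245, 0.001]
contact_force: [-0.3, 0.5, -0.8]
opening: 0.0127
```

```bash
bash g.sh 16 .087
```

```text
t 22.5 tcp [ 0.578  -0.1336  0.0423] z [ 0.002 -0.001 -1.   ] yaw(y axis vs +y) -1.5483 F [-0.3  0.5 -0.8] open 0.0127 q [-0.35  0.17  1.83 -0.    1.15 -0.37]
side,up,slopes [ 0.0024  0.0033 -0.0164 -0.0139] side dir [-1.   -0.02  0.  ]
0.09 [ 0.5778 -0.2302  0.0617]
0.13 [ 0.5794 -0.2702  0.0611]
pin nose [ 0.58108238 -0.27016517  0.0584    ] mid [ 0.57997507 -0.22117768  0.0584    ] fork [[ 0.57927286 -0.26717021  0.058     ]]
```

View pics/g16.png

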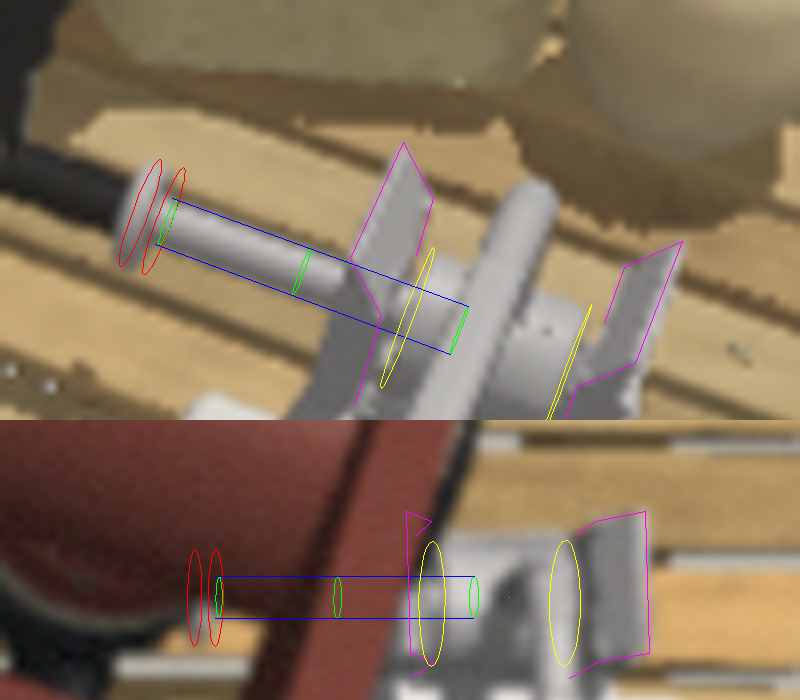

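Call:
carry_out --pt "0.005 -0.2 0 0 0 0 0" --pt "0.005 -0.2 0 0 0 0 0" --pt "0.005 -0.2 0 0 0 0 0" --pt "0.005 -0.2 0 0 0 0 0"

```text
t: 23.0
tool_pos: [0.5785, -0.1535, 0.0422]
tool_rot: [2.195, 2.245, 0.001]
contact_force: [-0.1, -0.2, -0.8]
opening: 0.0131
```

Call:
carry_out --pt "0.005 -0.2 0 0 0 0 0" --pt "0.005 -0.2 0 0 0 0 0"

```text
t: 23.2
tool_pos: [0.5787, -0.1635, 0.0422]
tool_rot: [2.195, 2.245, 0.001]
contact_force: [-0.2, 0.6, -1.2]
opening: 0.0127
```

Call:
carry_out --pt "0.005 -0.2 0 0 0 0 0" --pt "0.005 -0.2 0 0 0 0 0"

```text
t: 23.4
tool_pos: [0.5788, -0.1734, 0.0422]
tool_rot: [2.195, 2.245, 0.001]
contact_force: [-0.6, 0.5, -1.5]
opening: 0.0128
```

```bash
bash g.sh 17 .087
```

```text
t 23.4 tcp [ 0.5788 -0.1734  0.0422] z [ 0.002 -0.001 -1.   ] yaw(y axis vs +y) -1.5482 F [-0.6  0.5 -1.5] open 0.0128 q [-0.41  0.19  1.8  -0.    1.15 -0.44]
side,up,slopes [0.0029 0.0071 0.2019 0.0478] side dir [-1.   -0.02  0.  ]
0.09 [ 0.5782 -0.2704  0.0655]
0.13 [ 0.571  -0.3106  0.0674]
pin nose [ 0.58198238 -0.31036517  0.0584    ] mid [ 0.58087507 -0.26137768  0.0584    ] fork [[ 0.57927286 -0.26717021  0.058     ]]
```

View pics/g17.png

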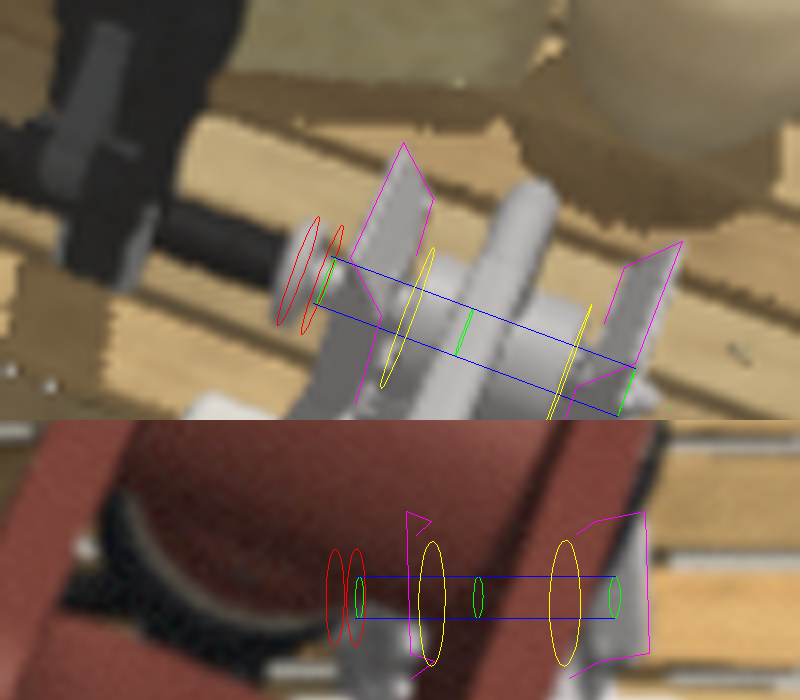

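Call:
carry_out --pt "0.002 -0.1 0 0 0 0 0" --pt "0.002 -0.1 0 0 0 0 0" --pt "0 0 0 0 0 0 0"

```text
t: 23.8
tool_pos: [0.5789, -0.1782, 0.0422]
tool_rot: [2.195, 2.245, 0.0]
contact_force: [-2.1, -0.1, -0.9]
opening: 0.0129
```

Call:
carry_out --pt "0 -0.06 0 0 0 0 0" --pt "0 0 0 0 0 0 0"

```text
t: 24.0
tool_pos: [0.579, -0.1795, 0.0422]
tool_rot: [2.195, 2.245, 0.001]
contact_force: [-1.9, 0.9, -1.7]
opening: 0.0132
```

Call:
carry_out --pt "0 -0.06 0 0 0 0 0" --pt "0 0 0 0 0 0 0"

```text
t: 24.2
tool_pos: [0.579, -0.1811, 0.0422]
tool_rot: [2.195, 2.245, 0.001]
contact_force: [-2.5, 1.1, -1.1]
opening: 0.0132
```

Call:
carry_out --pt "-0.03 -0.06 0 0 0 0 0" --pt "0 0 0 0 0 0 0"

```text
t: 24.4
tool_pos: [0.5788, -0.1817, 0.0424]
tool_rot: [2.195, 2.245, 0.004]
contact_force: [0.0, 4.3, -0.7]
opening: 0.0127
```

Call:
carry_out --pt "0 -0.06 0 0 0 0 0" --pt "0 0 0 0 0 0 0"

```text
t: 24.6
tool_pos: [0.5788, -0.1818, 0.0424]
tool_rot: [-2.196, -2.246, -0.007]
contact_force: [-0.9, 9.9, 0.8]
opening: 0.0128
```

```bash
bash g.sh 18 .087
```

```text
t 24.6 tcp [ 0.5788 -0.1818  0.0424] z [ 0.003  0.003 -1.   ] yaw(y axis vs +y) -1.548 F [-0.9  9.9  0.8] open 0.0128 q [-0.43  0.2   1.79  0.    1.15 -0.45]
side,up,slopes [-0.0144 -0.0058  0.9468 -0.0096] side dir [-1.   -0.02  0.  ]
0.09 [ 0.5953 -0.2777  0.0527]
0.13 [ 0.5583 -0.3186  0.0523]
pin nose [ 0.58178238 -0.31806517  0.0585    ] mid [ 0.58067507 -0.26907768  0.0585    ] fork [[ 0.57927286 -0.26717021  0.058     ]]
```

View pics/g18.png

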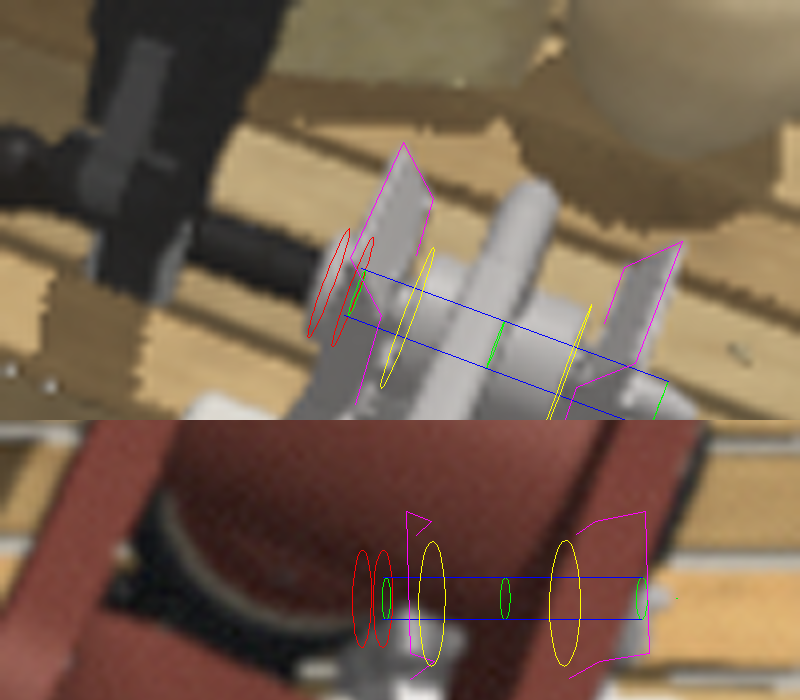

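Call:
carry_out --pt "0 0.03 0 0 0 0 0" --pt "0 0 0 0 0 0 0.15" --pt "0 0 0 0 0 0 0.35" --pt "0 0 0 0 0 0 0.5" --pt "0 0 0 0 0 0 0.5" --pt "0 0 0 0 0 0 0.5" --pt "0 0 0 0 0 0 0.5"

```text
t: 25.4
tool_pos: [0.5785, -0.1837, 0.0425]
tool_rot: [2.194, 2.244, 0.001]
contact_force: [-0.1, 0.6, -0.6]
opening: 0.0427
```

```bash
bash g.sh 19 .087
```

```text
t 25.4 tcp [ 0.5785 -0.1837  0.0425] z [ 0.003 -0.002 -1.   ] yaw(y axis vs +y) -1.5483 F [-0.1  0.6 -0.6] open 0.0427 q [-0.43  0.19  1.79 -0.    1.15 -0.45]
side,up,slopes [ 0.0105  0.0109  0.0159 -0.0136] side dir [-1.   -0.02  0.  ]
0.09 [ 0.5701 -0.2801  0.0694]
0.13 [ 0.5704 -0.3201  0.0689]
pin nose [ 0.58148238 -0.31986517  0.0585    ] mid [ 0.58037507 -0.27087768  0.0585    ] fork [[ 0.57927286 -0.26717021  0.058     ]]
```

View pics/g19.png

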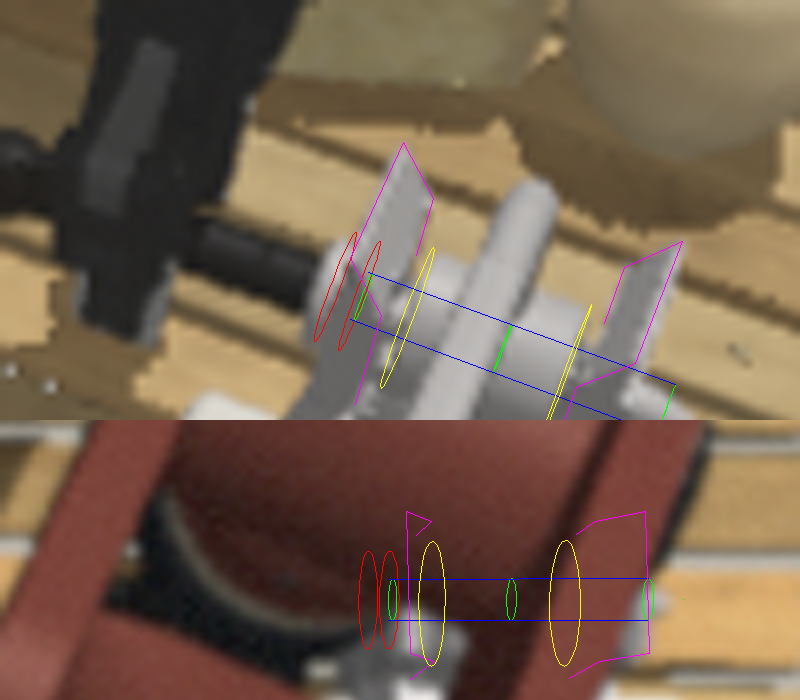

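Collar is against the cheek. Lift straight up and back away.

Call:
carry_out --pt "0 0 0.4 0 0 0 0.5" --pt "0 0 0.8 0 0 0 0.5" --pt "0 0 1 0 0 0 0.5" --pt "0 0 1 0 0 0 0.5" --pt "0 0 1 0 0 0 0.5" --pt "0 0 1 0 0 0 0.5" --pt "0 1 1 0 0 0 0.5" --pt "0 1 0.5 0 0 0 0.5" --pt "-0.3 1 0 0 0 0 0.5" --pt "-0.3 1 0 0 0 0 0.5" --pt "-0.3 1 0 0 0 0 0.5" --pt "-0.3 1 0 0 0 0 0.5"

```text
t: 26.7
tool_pos: [0.5481, -0.0324, 0.2108]
tool_rot: [2.194, 2.244, 0.002]
contact_force: [-0.5, 0.1, 0.4]
opening: 0.0425
```

Call:
carry_out --pt "0 1 0 0 0 0 0.5" --pt "0 1 0 0 0 0 0.5" --pt "0 1 0 0 0 0 0.5" --pt "0 1 0 0 0 0 0.5" --pt "0 0 0 0 0 0 0.5"

```text
t: 27.2
tool_pos: [0.5483, 0.0689, 0.2107]
tool_rot: [2.191, 2.248, 0.003]
contact_force: [0.1, 0.4, -0.7]
opening: 0.0426
```

```bash
python3 -c "
from h import *
show()
for n in ('scene','top'):
    im=ctrl.get_image(n);pickle.dump(im,open(n+'20.pkl','wb'));crop(im,*((360,220,130,100,6) if n=='scene' else (370,190,110,80,6)),[],n+'20.png')
    for nm in('fork','bow_knuckle','bow_handle','handle_rest','pin_slim_grip','pin_slim_mid','pin_short_grip','pin_thick_grip','butter_piece'): print(n,nm,[(np.round(np.array(d['position'])*[640,480],1).tolist(),round(d['p'],2)) for d in ctrl.mark_of(im,nm)[:2]])
"
```

```text
t 27.2 tcp [0.5483 0.0689 0.2107] z [ 0.003 -0.001 -1.   ] yaw(y axis vs +y) -1.5449 F [ 0.1  0.4 -0.7] open 0.0426 q [-0.01 -0.11  1.81 -0.    1.44 -0.04]
scene fork [([460.2, 274.9], 0.58), ([449.5, 291.6], 0.36)]
scene bow_knuckle [([460.3, 274.9], 0.75)]
scene bow_handle [([423.5, 361.0], 0.76)]
scene handle_rest [([420.2, 358.9], 0.67), ([438.4, 329.9], 0.63)]
scene pin_slim_grip [([417.8, 258.4], 0.77)]
scene pin_slim_mid [([461.2, 277.9], 0.82)]
scene pin_short_grip [([190.1, 231.3], 0.63)]
scene pin_thick_grip [([204.1, 211.6], 0.78)]
scene butter_piece [([370.9, 231.6], 0.93)]
top fork [([438.3, 224.0], 0.95)]
top bow_knuckle [([436.6, 223.0], 0.73)]
top bow_handle [([438.9, 311.8], 0.88), ([208.0, 275.2], 0.68)]
top handle_rest [([436.0, 309.1], 0.88), ([430.9, 263.8], 0.47)]
top pin_slim_grip [([395.8, 220.5], 0.72)]
top pin_slim_mid []
top pin_short_grip [([215.4, 298.4], 0.45)]
top pin_thick_grip [([209.0, 275.2], 0.64)]
top butter_piece [([350.1, 195.9], 0.85)]
```

View pics/scene20.png

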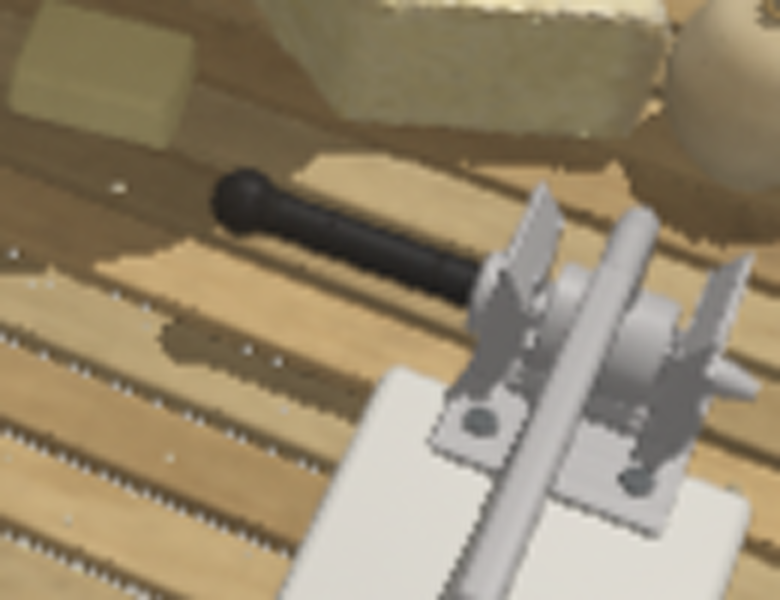

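View pics/top20.png

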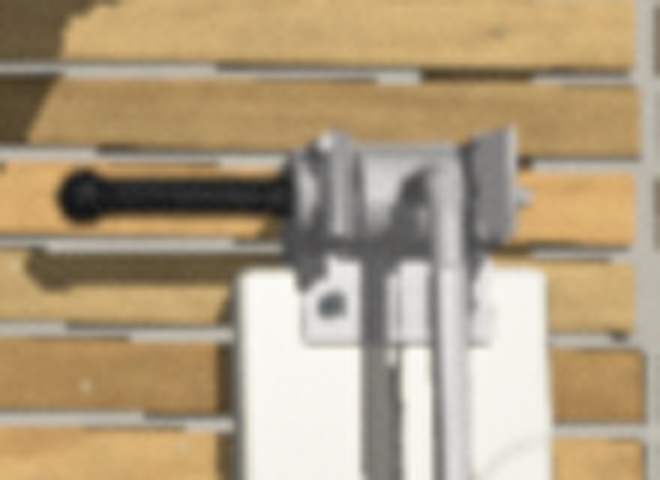

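```bash
python3 - <<'E'
from h import *
t=pickle.load(open("top20.pkl","rb"));s=pickle.load(open("scene20.pkl","rb"))
def tri(u,v):
    f=lambda X:np.r_[proj(t,X)[0]-u,proj(s,X)[0]-v]
    r=least_squares(f,[.58,-.2,.06]); return r.x,np.round(r.fun,1)
ct=lambda x,y:((x+.5)/6-.5+370,(y+.5)/6-.5+190);cs=lambda x,y:((x+.5)/6-.5+360,(y+.5)/6-.5+220)
b,e=tri(ct(83,195),cs(242,202));n,e2=tri(ct(528,197),cs(757,388));print(b,e,n,e2,np.linalg.norm(n-b))
d=(n-b)/np.linalg.norm(n-b);a=np.array([.0233,-1,0]);print(d,"angle",np.arccos(abs(d@a)/np.linalg.norm(a)),"mid est",n-.049*d)
E
```

```text
[ 0.57800569 -0.14495789  0.05459303] [-0.1  0.1  0.1 -0. ] [ 0.58069315 -0.31539129  0.05755502] [ 0.3 -0.1 -0.2  0. ] 0.17048031518497914
[ 0.01576407 -0.99972477  0.01737439] angle 0.018936080793150536 mid est [ 0.57992072 -0.26640477  0.05670368]
```

```bash
python3 -c "
from h import *
print(ctrl.finish_job());show()"
```

```text
the job is handed in; nothing more can be done
None
the job is handed in; nothing more can be done
```

The cheese cutter is back together, and I handed the job in at about 27.5 s of the 64 s allowed. `finish_job()` gives no verdict, so the result rests on my own checks.

**What I did:** I set the bow on the cutter with its knuckle in the fork and its handle on the board. I then lifted the slim pin out of the far groove, square to the slope. I levelled it and pushed it through cheek, knuckle and cheek from the left. It met no resistance until the collar reached the cheek, where I felt about 10 N. I opened the gripper, lifted clear and moved away.

**Last checks, from the final pictures of both cameras:**
- **Pin:** its mid point came out about 1.6 mm from my fork estimate, and its angle to the hole axis was about 0.02 rad. The nose shows beyond the far cheek and the collar lies on the near one.
- **Bow:** the knuckle sits in the fork and the handle on the board. The networks' marks for bow and cutter agree to within 2–4 pixels, about 5–8 mm. I did not measure the handle's distance from its rest any more finely than that.
- **Other pins and butter:** the network marks put the thick pin and the butter within about 4 pixels (under 10 mm) of where they started. The short pin's mark was within 3 pixels in the top picture; it had no starting mark in the scene picture.

**Disagreements along the way:** my first estimate of the fork was about 1.6 mm off in x, and I corrected it from the pictures before inserting the pin. The measured tool pose also differed from the commanded one by 1–2 mm before insertion, so I aligned the pin by the cameras. The gripper read 13 mm on the 16 mm grip, but the hold did not slip.

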